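# Bench test of clear-cased relays

### The job

Stand every loose clear-cased relay upright in a nest of its own in the test jig; then turn the selector knob clockwise until it clicks over to test, and with all the relays in their nests press the jig's spring plunger gently down to its stop and let it up. Then turn the knob back until it clicks off, and after that move all the relays into the black outgoing tray, standing on their bases. The clear cases are thin, so grip them lightly, do not ram the plunger, and leave the other things on the bench where they are.

Things in the scene. Friction and masses are not known exactly. Their poses are not given: they have to be found in the camera images.
- relay1: clear-cased relay, a block 30 (own x) x 24 (own y) x 20 mm (z), thin clear cover over a black base; origin at the centre of its underside, z up when it stands on its base; 25 to 49 g. The case cracks when squeezed with over 80 N (both finger pads added, so 40 N a pad): use a light grip near the gripper's least force. Two or three relays are there; an absent one reads None
- relay2: clear-cased relay, a block 30 (own x) x 24 (own y) x 20 mm (z), thin clear cover over a black base; origin at the centre of its underside, z up when it stands on its base; 25 to 49 g. The case cracks when squeezed with over 80 N (both finger pads added, so 40 N a pad): use a light grip near the gripper's least force. Two or three relays are there; an absent one reads None
- relay3: clear-cased relay, a block 30 (own x) x 24 (own y) x 20 mm (z), thin clear cover over a black base; origin at the centre of its underside, z up when it stands on its base; 25 to 49 g. The case cracks when squeezed with over 80 N (both finger pads added, so 40 N a pad): use a light grip near the gripper's least force. Two or three relays are there; an absent one reads None
- jig: grey test jig fixed to the bench, block 90 (x) x 260 (y) x 30 mm; origin at the centre of its underside. Three nests in a row along its y at y = -96, -44 and +8 mm, the plunger at y = +95 mm
- nest1 (a point): floor centre of nest 1 of the test jig: the nest is an open pocket 33 mm (jig x) by 40 mm (jig y), its rim walls 6 mm high, floor 30 mm above the table; axes as the jig's. A relay stands in it with its 30 mm side along the jig's y
- nest2 (a point): floor centre of nest 2 of the test jig: the nest is an open pocket 33 mm (jig x) by 40 mm (jig y), its rim walls 6 mm high, floor 30 mm above the table; axes as the jig's. A relay stands in it with its 30 mm side along the jig's y
- nest3 (a point): floor centre of nest 3 of the test jig: the nest is an open pocket 33 mm (jig x) by 40 mm (jig y), its rim walls 6 mm high, floor 30 mm above the table; axes as the jig's. A relay stands in it with its 30 mm side along the jig's y
- plunger_top (a point): centre of the top face of the jig's black round plunger head (34 mm across, 10 mm thick; 74 mm above the table when up)
- plunger (a joint): travel of the spring plunger, m: 0 up, 0.012 at its stop; needs about 8 N at the stop, springs back when let go. More than 40 N on it damages it
- selector: grey power selector box fixed to the bench, 110 x 130 x 45 mm, origin at the centre of its underside, the knob in the middle of its top
- knob_grip (a point): on the knob's vertical axis, at the height to grip (82 mm above the table). The knob's black bar is 42 mm long (this point's x), 14 mm thick (its y), and reaches from 21 mm below to 7 mm above this point; the point turns with the knob. White line on top points to -x of the point
- knob (a joint): knob angle, rad: 0 off, 1.2 test (its end stop); grows clockwise seen from above. A sprung detent lies half way at 0.6 and pushes the knob to the nearer end
- tray: black open outgoing tray fixed to the bench, 150 (x) x 180 (y) mm outside, 20 mm tall, walls 4 mm, floor 4 mm thick (the walls' inner faces are at x = +-71, y = +-86 mm); origin at the centre of its underside
- flux_bottle: white plastic flux bottle, 44 mm across, 110 mm tall; leave it alone; origin at the centre of its underside, or below its middle
- spool: small aluminium solder spool on its end, 48 mm across, 35 mm tall; leave it alone; origin at the centre of its underside, or below its middle
- marker: white and blue marker pen 130 mm long lying on the mat, 17 mm thick; leave it alone; origin at the centre of its underside, or below its middle
- driver: screwdriver with black handle, 160 mm long, lying on the mat, 26 mm thick; leave it alone; origin at the centre of its underside, or below its middle
Not all that is in view belongs to the job. What is shaped like the relay1 but blue or green is not meant.

How it is judged (in metres and radians):
On the way, in this order (a step that is already met when the one before it is completed fails the run):
1. every relay stands in a nest of the jig, the knob still off (((x of relay1 in the frame of nest1 between -0.009 and 0.009 m and y of relay1 in the frame of nest1 between -0.01 and 0.01 m and z of relay1 in the frame of nest1 between -0.004 and 0.004 m and angle between relay1's own z axis and vertical below 0.12 rad) or (x of relay1 in the frame of nest2 between -0.009 and 0.009 m and y of relay1 in the frame of nest2 between -0.01 and 0.01 m and z of relay1 in the frame of nest2 between -0.004 and 0.004 m and angle between relay1's own z axis and vertical below 0.12 rad) or (x of relay1 in the frame of nest3 between -0.009 and 0.009 m and y of relay1 in the frame of nest3 between -0.01 and 0.01 m and z of relay1 in the frame of nest3 between -0.004 and 0.004 m and angle between relay1's own z axis and vertical below 0.12 rad)) and ((x of relay2 in the frame of nest1 between -0.009 and 0.009 m and y of relay2 in the frame of nest1 between -0.01 and 0.01 m and z of relay2 in the frame of nest1 between -0.004 and 0.004 m and angle between relay2's own z axis and vertical below 0.12 rad) or (x of relay2 in the frame of nest2 between -0.009 and 0.009 m and y of relay2 in the frame of nest2 between -0.01 and 0.01 m and z of relay2 in the frame of nest2 between -0.004 and 0.004 m and angle between relay2's own z axis and vertical below 0.12 rad) or (x of relay2 in the frame of nest3 between -0.009 and 0.009 m and y of relay2 in the frame of nest3 between -0.01 and 0.01 m and z of relay2 in the frame of nest3 between -0.004 and 0.004 m and angle between relay2's own z axis and vertical below 0.12 rad)) and ((x of relay3 in the frame of nest1 between -0.009 and 0.009 m and y of relay3 in the frame of nest1 between -0.01 and 0.01 m and z of relay3 in the frame of nest1 between -0.004 and 0.004 m and angle between relay3's own z axis and vertical below 0.12 rad) or (x of relay3 in the frame of nest2 between -0.009 and 0.009 m and y of relay3 in the frame of nest2 between -0.01 and 0.01 m and z of relay3 in the frame of nest2 between -0.004 and 0.004 m and angle between relay3's own z axis and vertical below 0.12 rad) or (x of relay3 in the frame of nest3 between -0.009 and 0.009 m and y of relay3 in the frame of nest3 between -0.01 and 0.01 m and z of relay3 in the frame of nest3 between -0.004 and 0.004 m and angle between relay3's own z axis and vertical below 0.12 rad)) and value of joint knob below 0.15 rad), for 0.3 s.
2. the knob is clicked over to test (value of joint knob above 1.05 rad), for 0.2 s.
3. the plunger is pressed down to its stop with the knob at test and every relay in its nest (value of joint plunger above 0.0105 m and value of joint knob above 1.05 rad and ((x of relay1 in the frame of nest1 between -0.009 and 0.009 m and y of relay1 in the frame of nest1 between -0.01 and 0.01 m and z of relay1 in the frame of nest1 between -0.004 and 0.004 m and angle between relay1's own z axis and vertical below 0.12 rad) or (x of relay1 in the frame of nest2 between -0.009 and 0.009 m and y of relay1 in the frame of nest2 between -0.01 and 0.01 m and z of relay1 in the frame of nest2 between -0.004 and 0.004 m and angle between relay1's own z axis and vertical below 0.12 rad) or (x of relay1 in the frame of nest3 between -0.009 and 0.009 m and y of relay1 in the frame of nest3 between -0.01 and 0.01 m and z of relay1 in the frame of nest3 between -0.004 and 0.004 m and angle between relay1's own z axis and vertical below 0.12 rad)) and ((x of relay2 in the frame of nest1 between -0.009 and 0.009 m and y of relay2 in the frame of nest1 between -0.01 and 0.01 m and z of relay2 in the frame of nest1 between -0.004 and 0.004 m and angle between relay2's own z axis and vertical below 0.12 rad) or (x of relay2 in the frame of nest2 between -0.009 and 0.009 m and y of relay2 in the frame of nest2 between -0.01 and 0.01 m and z of relay2 in the frame of nest2 between -0.004 and 0.004 m and angle between relay2's own z axis and vertical below 0.12 rad) or (x of relay2 in the frame of nest3 between -0.009 and 0.009 m and y of relay2 in the frame of nest3 between -0.01 and 0.01 m and z of relay2 in the frame of nest3 between -0.004 and 0.004 m and angle between relay2's own z axis and vertical below 0.12 rad)) and ((x of relay3 in the frame of nest1 between -0.009 and 0.009 m and y of relay3 in the frame of nest1 between -0.01 and 0.01 m and z of relay3 in the frame of nest1 between -0.004 and 0.004 m and angle between relay3's own z axis and vertical below 0.12 rad) or (x of relay3 in the frame of nest2 between -0.009 and 0.009 m and y of relay3 in the frame of nest2 between -0.01 and 0.01 m and z of relay3 in the frame of nest2 between -0.004 and 0.004 m and angle between relay3's own z axis and vertical below 0.12 rad) or (x of relay3 in the frame of nest3 between -0.009 and 0.009 m and y of relay3 in the frame of nest3 between -0.01 and 0.01 m and z of relay3 in the frame of nest3 between -0.004 and 0.004 m and angle between relay3's own z axis and vertical below 0.12 rad))), for 0.1 s.
4. the knob is clicked back to off, the plunger up, before any relay is unloaded (value of joint knob below 0.15 rad and value of joint plunger below 0.003 m and not (x of relay1 in the frame of tray between -0.066 and 0.066 m and y of relay1 in the frame of tray between -0.081 and 0.081 m and z of relay1 in the frame of tray between -0.01 and 0.01 m and angle between relay1's own z axis and vertical below 0.15 rad and linear speed of relay1 below 0.02 m/s) and not (x of relay2 in the frame of tray between -0.066 and 0.066 m and y of relay2 in the frame of tray between -0.081 and 0.081 m and z of relay2 in the frame of tray between -0.01 and 0.01 m and angle between relay2's own z axis and vertical below 0.15 rad and linear speed of relay2 below 0.02 m/s) and not (x of relay3 in the frame of tray between -0.066 and 0.066 m and y of relay3 in the frame of tray between -0.081 and 0.081 m and z of relay3 in the frame of tray between -0.01 and 0.01 m and angle between relay3's own z axis and vertical below 0.15 rad and linear speed of relay3 below 0.02 m/s)), for 0.2 s.
At the end, for the whole second after the job is handed in: Every relay present stands on its base on the tray's floor, inside its walls (within 10 mm of the floor's height, tilt under 0.15 rad), at rest; the knob is back off (under 0.15 rad) and the plunger up (under 3 mm) (x of relay1 in the frame of tray between -0.066 and 0.066 m and y of relay1 in the frame of tray between -0.081 and 0.081 m and z of relay1 in the frame of tray between -0.01 and 0.01 m and angle between each of relay1, relay2, relay3's own z axis and vertical below 0.15 rad and linear speed of each of relay1, relay2, relay3 below 0.02 m/s and x of relay2 in the frame of tray between -0.066 and 0.066 m and y of relay2 in the frame of tray between -0.081 and 0.081 m and z of relay2 in the frame of tray between -0.01 and 0.01 m and x of relay3 in the frame of tray between -0.066 and 0.066 m and y of relay3 in the frame of tray between -0.081 and 0.081 m and z of relay3 in the frame of tray between -0.01 and 0.01 m and value of joint knob below 0.15 rad and value of joint plunger below 0.003 m); the robot touches nothing.
It fails at once if a relay is squeezed by the fingers with more than 80 N in all (contact force between the fingers and relay1 above 80 N or contact force between the fingers and relay2 above 80 N or contact force between the fingers and relay3 above 80 N).
It fails at once if the plunger is rammed with more than 40 N (contact force between any of the fingers, the arm and plunger above 40 N).
It fails at once if another thing on the bench is shifted by more than 5 cm or the bottle is tipped over (distance of any of flux_bottle, spool, marker, driver from where it was at the start of the episode above 0.05 m or angle between flux_bottle's own z axis and vertical above 0.6 rad).
Of relay1, relay2, relay3 only 2 to 3 are there at a start; the rules pass over those that are not, and their reading is None.
At some moment in a run one of relay1, relay2, relay3 may be knocked a few centimetres aside while the robot is not near it.
It also fails if it takes over 210 s, if anything falls off the work surface, if the arm or the gripper's body presses on something with over 40 N, if the wrist force passes 120 N, or if a joint passes its speed limit or range.

### The arm

A 6-joint arm with a two-finger parallel gripper is mounted at the origin on the work surface. World frame = base frame: x ahead of the robot, y to its left, z up, the work surface at z = 0. Lengths are in mm, angles in rad, forces in N, time in s.
With the tool pointing down it reaches from about 350 to 875 mm from the base axis. Payload 4.2 kg.
Tool frame: the origin (TCP) lies midway between the tips of the shut fingers; the grasp point (between the pads) lies 19 mm behind it; z points along the fingers, y is the direction in which the jaws open and shut (so a half turn about z gives the same grasp; the last joint's range is limited). The gripper opens to 85 mm and grips with 20 to 120 N. Pads are 22 mm wide; open, the fingers measure 114 mm over their backs; the gripper's body (76 mm by 85 mm) begins 54 mm behind the grasp point. The pads swing forward as they close: fully open they stand 13 mm farther back than shut.
Start: joints at [1.419, 0.385, 0.008, 0, -1.194, -0.259], TCP at [249.556, 572.993, 231.312] pointing down, gripper open.
Joint ranges: [-3.14, 3.14], [-1.21, 2.06], [-1.07, 1.41], [-3.16, 2.05], [-2.99, -0.16], [-3.1, 3.1]. Speed limits (rad/s): [2.79, 2.79, 3.14, 3.14, 3.14, 3.14].

### API

Orientations are given as a unit quaternion [x, y, z, w].
In Python, from bench import readout, optics, workorder, nets gives the robot as it stands. The module is installed in compiled form; this text tells all that it offers.
- The arm moves only by the tool move_arm, never from a script. Its argument "steps" is a list of rows, each a list of 7 numbers: the opening, from -1 (shut) to 1 (fully open), so that 0 is half open, then the shift along the world's x, y, z in mm, then the turn, a rotation vector about the world's x, y, z in rad. In form: [[gripper, tx, ty, tz, wx, wy, wz], ...]. A call has 1 to 5 rows; each row is the pose to reach, as a shift and turn from the pose commanded when the call began; what a row does not reach only later rows make up. A row lasts 1/12 s, in which the tool goes at most 41.7 mm and 7.16 degrees, less where a joint would pass 70% of its speed; a pose out of reach is approached as far as the arm can. A call with a gripper value outside its range is refused whole. The fingers move at their own pace and stop on an object; the grip force is fixed at half the most. Time passes only in rows, so rows that repeat a pose let the fingers close. It gives the time, the measured TCP pose, the force and the opening at its end, in the units of the state.
- readout.read_state(): the state, without advancing time (a new reading comes with each control period).
- optics.get_image(name): name is "scene" or "top" or "wrist"; returns a dict with "frame" (480x640x3 uint8, blue, green, red), "fx", "fy", "cx", "cy" (pixels), "rvec" (rotation vector, rad) and "tvec" (3), from world to camera coordinates, as OpenCV has them. Camera axes: x right, y down, z forward; pixel columns grow to the right and rows downward; lengths in mm; the calibration is good to about 2 mm. A picture is of the moment at which its call begins. There is no depth.
- workorder.job_done(): hands the job in, once; it reports no verdict.
Trained networks look in a picture, given as the dict that the camera call returned (one of the last four; its "shot" number tells which), for a name from the list of things; names that differ only in an ending like _2 or _b are one class to them, and where a whole thing is asked for, a point or a joint stands for the part that bears it (a point fixed in the world has none). Each returns a list of dicts, best first, with "conf" (0 to 1); they miss things now and then, are a little off and sometimes report something else, mostly with a low value. They report only what shows in the picture. A call takes as long as a camera call. They do not tell look-alikes from the thing itself.
- nets.silhouettes(name, picture): "region" (480x640 bool, what is visible of it) and "extent" ([left, top, right, bottom] in pixels, round what is visible of it).
- nets.tip_of(name, picture): "uv" ([column, row] in pixels: a listed point, or the origin of a listed thing).
The state is a dict: "clock": time; "joints": joint angles; "joint_vel": joint speeds; "joint_efforts": joint torques, N m; "position": TCP position; "ee_rot": TCP orientation; "contact_force": force on the tool from outside, world axes, zero at the start; "wrist_torque": the same for the moment, N m; "gripper_width": finger opening in mm.
Only numpy, scipy, OpenCV 4.12 (cv2) and the standard library are available. Lean on these libraries where they do the work, as an engineer would, in place of code of your own. Each camera call takes 0.05 s, during which the arm holds its last target.

## Working session

There is one attempt and no reset: what is moved stays moved. The work goes in short steps, Python scripts to look and compute and a tool call to move; the robot and the scene stay as the last step left them, time stands still between calls to the robot, and variables do not carry over. Pictures are saved under pics/ and viewed, and the job is handed in when it is done.

Besides the shell and the picture viewer there is one more tool, called after ">>>" as a command line: name --pt "numbers of a row" for each row, then --argument value for the rest. move_arm: Moves the arm, as the interface text tells. Its arguments: {"type":"object","properties":{"steps":{"type":"array","items":{"type":"array","items":{"type":"number"}}}},"required":["steps"]}

```bash
mkdir -p pics; cat > h.py <<'E'
import numpy as np, cv2
from bench import readout, optics, workorder, nets
def cam(n): return optics.get_image(n)
def ray(p,uv):
    R,_=cv2.Rodrigues(np.array(p["rvec"],float)); t=np.array(p["tvec"],float).reshape(3)
    d=np.array([(uv[0]-p["cx"])/p["fx"],(uv[1]-p["cy"])/p["fy"],1.0])
    return -R.T@t, R.T@d
def at_z(p,uv,z):
    o,d=ray(p,uv); return o+d*(z-o[2])/d[2]
def proj(p,X):
    K=np.array([[p["fx"],0,p["cx"]],[0,p["fy"],p["cy"]],[0,0,1]])
    return cv2.projectPoints(np.array(X,float).reshape(-1,3),np.array(p["rvec"],float),np.array(p["tvec"],float),K,None)[0].reshape(-1,2)
def st():
    s=readout.read_state()
    for k in("clock","joints","position","ee_rot","contact_force","gripper_width"): print(k,np.round(s[k],3))
E
python3 - <<'E'
from h import *
st()
for n in("scene","top","wrist"):
    p=cam(n); cv2.imwrite(f"pics/{n}0.png",p["frame"])
    o,_=ray(p,(320,240)); print(n,np.round(o),p["fx"], [np.round(at_z(p,c,0)) for c in((0,0),(639,0),(0,479),(639,479))])
    for k in("relay1","jig","nest1","nest2","nest3","plunger_top","selector","knob_grip","tray","flux_bottle","spool","marker","driver"):
        for r in nets.tip_of(k,p)[:4]:
            z={"plunger_top":74,"knob_grip":82,"nest1":30,"nest2":30,"nest3":30}.get(k,0)
            print(k,round(r["conf"],2),np.round(r["uv"]),np.round(at_z(p,r["uv"],z)))
E
```

```text
clock 0.0
joints [ 1.419  0.386  0.007 -0.    -1.194 -0.259]
position [249.347 572.461 230.219]
ee_rot [ 0.979 -0.204 -0.     0.001]
contact_force [-0.101 -0.992 -0.148]
gripper_width 85.308
scene [ 922. -389.  930.] 599.5537176533759 [array([-669., -101.,    0.]), array([ 415., 1156.,    0.]), array([ 458., -605.,    0.]), array([1074.,  108.,    0.])]
relay1 0.71 [316. 244.] [445.  21.   0.]
relay1 0.67 [227. 323.] [ 469. -203.    0.]
relay1 0.61 [361. 228.] [474. 109.   0.]
relay1 0.6 [267. 328.] [ 523. -156.    0.]
jig 0.83 [395. 326.] [662.  12.   0.]
nest1 0.88 [357. 356.] [668. -84.  30.]
nest1 0.79 [377. 335.] [663. -34.  30.]
nest1 0.75 [397. 310.] [652.  22.  30.]
nest2 0.88 [357. 356.] [668. -84.  30.]
nest2 0.79 [377. 335.] [663. -34.  30.]
nest2 0.75 [397. 310.] [652.  22.  30.]
nest3 0.88 [357. 356.] [668. -84.  30.]
nest3 0.79 [377. 335.] [663. -34.  30.]
nest3 0.75 [397. 310.] [652.  22.  30.]
plunger_top 0.67 [437. 268.] [653. 109.  74.]
selector 0.92 [450. 166.] [478. 355.   0.]
selector 0.16 [358. 358.] [664. -76.   0.]
knob_grip 0.83 [455. 140.] [478. 347.  82.]
t
[... 830 characters left out ...]
[337. 184.] [668. -35.  30.]
nest3 0.75 [356. 180.] [680. -82.  30.]
nest3 0.7 [312. 184.] [663.  25.  30.]
plunger_top 0.67 [279. 179.] [657. 101.  74.]
selector 0.65 [173. 256.] [476. 346.   0.]
selector 0.49 [162. 247.] [497. 375.   0.]
knob_grip 0.84 [161. 249.] [478. 351.  82.]
knob_grip 0.64 [422. 190.] [ 645. -228.   82.]
tray 0.97 [470. 261.] [ 503. -360.    0.]
flux_bottle 0.7 [422. 189.] [ 674. -245.    0.]
spool 0.86 [226. 237.] [530. 224.   0.]
marker 0.7 [227. 313.] [349. 205.   0.]
driver 0.62 [402. 335.] [ 319. -201.    0.]
wrist [314. 545. 373.] 430.1375654868156 [array([497., 743.,   0.]), array([299., 288.,   0.]), array([ 115., 1015.,    0.]), array([-158.,  388.,    0.])]
```

View pics/scene0.png

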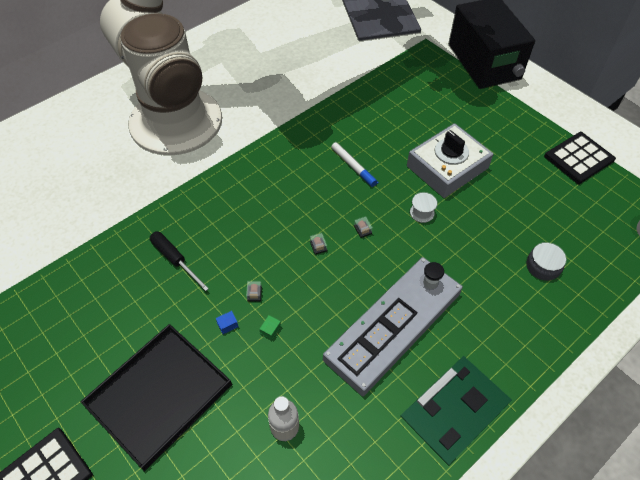

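View pics/top0.png

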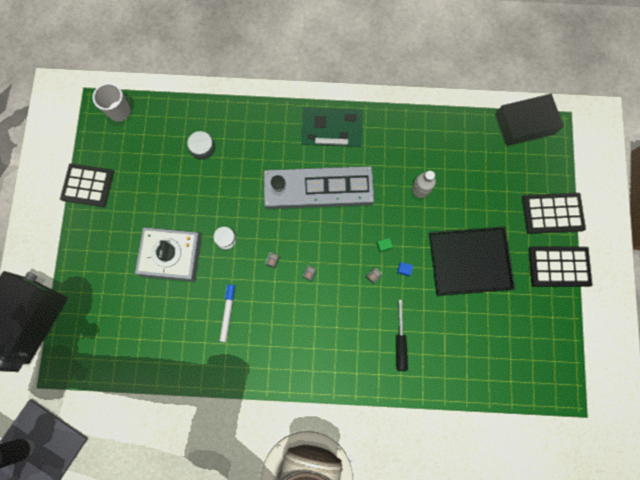

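```bash
python3 - <<'E'
import cv2,numpy as np
a=cv2.imread("pics/scene0.png");b=cv2.imread("pics/top0.png")
c=cv2.resize(a[190:380,190:430],(720,570),interpolation=cv2.INTER_CUBIC);cv2.imwrite("pics/crop1.png",c)
c=cv2.resize(b[225:300,240:440],(800,300),interpolation=cv2.INTER_CUBIC);cv2.imwrite("pics/crop2.png",c)
E
```

```text
(no output)
```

View pics/crop1.png

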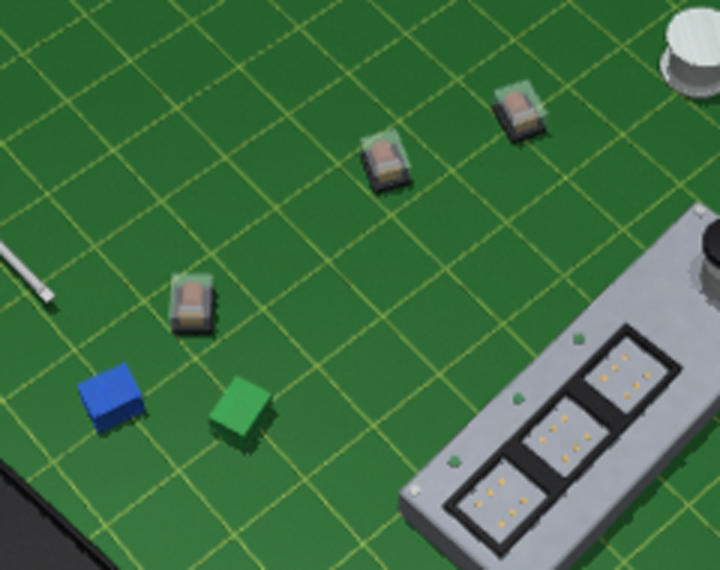

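View pics/crop2.png

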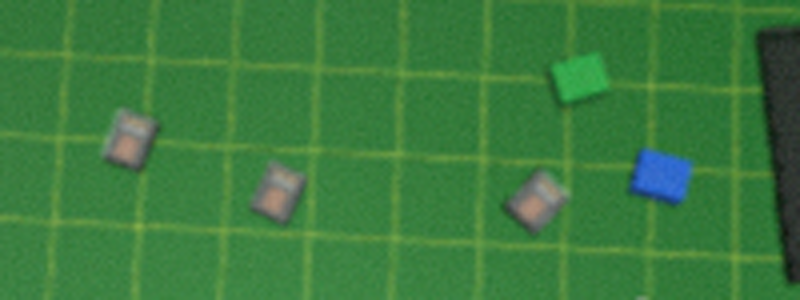

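The scene image shows three clear-cased relays, all apparently upright, at scene (363,227), (318,243) and (254,291). The look-alikes are the blue block at (227,323) and the green block at (270,328), so I reject both. I'll move in for a closer look with the wrist camera.

>>> move_arm --pt "1 40 -40 20 0 0 0.1" --pt "1 70 -75 30 0 0 0.2" --pt "1 90 -110 40 0 0 0.3" --pt "1 100 -145 40 0 0 0.41" --pt "1 110 -185 40 0 0 0.41"

```text
clock: 2.52
position: [356.3, 402.5, 271.8]
ee_rot: [1.0, 0.001, 0.001, -0.001]
contact_force: [0.4, -0.7, -0.3]
gripper_width: 85.6
```

>>> move_arm --pt "1 5 -41 0 0 0 0" --pt "1 10 -82 0 0 0 0" --pt "1 15 -123 0 0 0 0" --pt "1 20 -164 0 0 0 0" --pt "1 25 -200 0 0 0 0"

```text
clock: 2.93
position: [379.5, 201.1, 271.2]
ee_rot: [1.0, -0.0, 0.0, -0.0]
contact_force: [1.2, -0.2, -0.2]
gripper_width: 85.3
```

>>> move_arm --pt "1 3 -40 0 0 0 0" --pt "1 6 -80 0 0 0 0" --pt "1 9 -120 0 0 0 0" --pt "1 9 -120 0 0 0 0" --pt "1 9 -120 0 0 0 0"

```text
clock: 3.35
position: [388.9, 81.7, 271.3]
ee_rot: [1.0, -0.003, 0.001, -0.0]
contact_force: [0.1, 0.1, -0.7]
gripper_width: 85.4
```

```bash
python3 - <<'E'
from h import *
st()
p=cam("wrist"); cv2.imwrite("pics/w1.png",p["frame"])
o,_=ray(p,(320,240)); print(np.round(o), [np.round(at_z(p,c,0)) for c in((320,240),(0,0),(639,0),(0,479),(639,479))])
for k in("relay1","nest1"):
  for r in nets.tip_of(k,p): print(k,round(r["conf"],2),np.round(r["uv"]),np.round(at_z(p,r["uv"],30 if k=="nest1" else 0)))
E
```

```text
clock 3.35
joints [ 0.621 -0.05  -0.429  0.    -1.191  0.945]
position [388.886  81.704 271.258]
ee_rot [ 1.    -0.003  0.001 -0.   ]
contact_force [ 0.135  0.082 -0.681]
gripper_width 85.425
[459.  81. 413.] [array([344.,  90.,   0.]), array([559., 363.,   0.]), array([ 557., -186.,    0.]), array([ 52., 472.,   0.]), array([  49., -284.,    0.])]
relay1 0.85 [299. 100.] [476. 108.   0.]
relay1 0.71 [596.  36.] [ 528. -154.    0.]
relay1 0.66 [395. 126.] [453.  19.   0.]
relay1 0.64 [560. 122.] [ 456. -132.    0.]
nest1 0.68 [169.  45.] [519. 211.  30.]
```

View pics/w1.png

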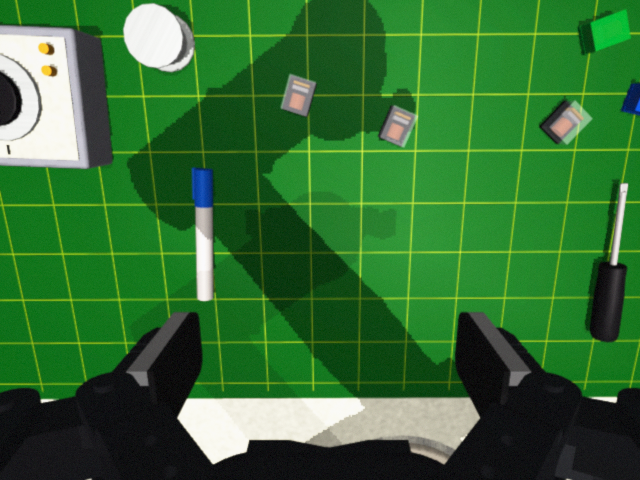

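```bash
cat >> h.py <<'E'
from scipy.optimize import minimize
def boxpts(x,y,yaw,L=30,W=24,H=20,z0=0):
    c,s=np.cos(yaw),np.sin(yaw); P=[]
    for z in(z0,z0+H):
        for a in(-1,1):
            for b in(-1,1):
                u,v=a*L/2,b*W/2; P.append((x+c*u-s*v,y+s*u+c*v,z))
    return np.array(P)
def fitbox(p,region,x,y,L=30,W=24,H=20,z0=0,yaws=None):
    S=4
    ys,xs=np.nonzero(region); x0,y0=xs.min()-15,ys.min()-15; x1,y1=xs.max()+15,ys.max()+15
    x0,y0=max(x0,0),max(y0,0)
    reg=cv2.resize(region[y0:y1,x0:x1].astype(np.float32),None,fx=S,fy=S,interpolation=cv2.INTER_LINEAR)>0.5
    def cost(q):
        uv=proj(p,boxpts(q[0],q[1],q[2],L,W,H,z0)); uv=((uv-[x0,y0]+.5)*S-.5)
        h=cv2.convexHull(uv.astype(np.float32)); m=np.zeros(reg.shape,np.uint8)
        cv2.fillConvexPoly(m,np.round(h*16).astype(np.int32),1,shift=4); m=m>0
        return 1-(m&reg).sum()/max(1,(m|reg).sum())
    best=[]
    for yw in (np.arange(0,np.pi,np.pi/12) if yaws is None else yaws):
        r=minimize(cost,[x,y,yw],method="Nelder-Mead",options=dict(initial_simplex=[[x,y,yw],[x+6,y,yw],[x,y+6,yw],[x,y,yw+.2]],xatol=.05,fatol=1e-4))
        best.append((r.fun,*r.x))
    best.sort(); return best
def relays(p,z0=0,n=5,minconf=.3):
    out=[]
    for r in nets.silhouettes("relay1",p)[:n]:
        if r["conf"]<minconf: continue
        e=r["extent"]; c=at_z(p,((e[0]+e[2])/2,(e[1]+e[3])/2),z0+8)
        m=r["region"]; col=np.median(p["frame"][m],axis=0)
        f=fitbox(p,m,c[0],c[1],z0=z0)
        b=f[0]; alt=[g for g in f if abs(np.sin(g[3]-b[3]))>.5][:1]
        print("conf %.2f px(%d,%d) bgr %s xy(%.1f,%.1f) yaw %.3f iou %.3f | alt yaw %s iou %s"%(r["conf"],(e[0]+e[2])/2,(e[1]+e[3])/2,col.astype(int),b[1],b[2],(b[3]+np.pi/2)%np.pi-np.pi/2,1-b[0],np.round(alt[0][3],2) if alt else None,np.round(1-alt[0][0],3) if alt else None))
        out.append(b)
    return out
E
python3 - <<'E'
from h import *
for n in("wrist","scene","top"):
    print(n); relays(cam(n))
E
```

```text
wrist
conf 0.97 px(569,123) bgr [133 153 135] xy(455.9,-131.7) yaw -0.712 iou 0.895 | alt yaw 0.45 iou 0.77
conf 0.83 px(609,32) bgr [ 51 184  11] xy(529.4,-154.3) yaw -1.215 iou 0.956 | alt yaw 0.22 iou 0.744
conf 0.75 px(402,125) bgr [134 143 140] xy(452.9,19.0) yaw -0.359 iou 0.956 | alt yaw 0.91 iou 0.752
conf 0.62 px(302,96) bgr [133 136 136] xy(479.2,107.1) yaw -0.300 iou 0.900 | alt yaw 0.93 iou 0.704
conf 0.59 px(632,99) bgr [79 31  9] xy(474.5,-204.0) yaw 1.382 iou 0.959 | alt yaw 2.91 iou 0.883
scene
conf 0.85 px(253,290) bgr [115 127 115] xy(454.7,-131.9) yaw -0.711 iou 0.957 | alt yaw 1.13 iou 0.768
conf 0.76 px(227,323) bgr [205 102  52] xy(473.3,-203.8) yaw 1.355 iou 0.934 | alt yaw 0.06 iou 0.771
conf 0.63 px(362,227) bgr [109 113 103] xy(479.1,107.2) yaw -0.338 iou 0.936 | alt yaw 0.95 iou 0.817
conf 0.53 px(268,327) bgr [ 86 166  66] xy(528.4,-154.2) yaw -1.208 iou 0.941 | alt yaw 3.82 iou 0.788
top
conf 0.57 px(313,269) bgr [109 122 118] xy(460.9,16.9) yaw 0.055 iou 0.322 | alt yaw 1.62 iou 0.319
conf 0.57 px(403,268) bgr [197 101  45] xy(473.5,-202.4) yaw 1.357 iou 0.919 | alt yaw 3.27 iou 0.744
conf 0.56 px(383,244) bgr [ 68 154  49] xy(529.3,-153.3) yaw -1.250 iou 0.891 | alt yaw 0.58 iou 0.773
conf 0.47 px(372,274) bgr [105 115 107] xy(455.9,-131.0) yaw -0.748 iou 0.893 | alt yaw 0.95 iou 0.773
```

The three clear relays fit consistently across views: A (479,107), B (453,19) and C (455,-132). Next I'll look at the jig from above.

>>> move_arm --pt "1 38 -15 10 0 0 0" --pt "1 76 -30 20 0 0 0" --pt "1 114 -45 30 0 0 0" --pt "1 145 -65 40 0 0 0" --pt "1 145 -65 40 0 0 0"

```text
clock: 4.22
position: [539.4, 16.7, 311.0]
ee_rot: [1.0, -0.002, 0.001, 0.001]
contact_force: [1.1, 0.4, 0.2]
gripper_width: 85.9
```

```bash
python3 - <<'E'
from h import *
st()
for n in("wrist","scene","top"):
    p=cam(n)
    if n=="wrist": cv2.imwrite("pics/w2.png",p["frame"])
    for r in nets.silhouettes("jig",p)[:1]:
        f=fitbox(p,r["region"],655,13,90,260,30,0,yaws=[0,.1,-.1])[0]; print(n,"jig",np.round(f,3),r["extent"])
    for k,z in(("nest1",30),("plunger_top",74),("knob_grip",82)):
        for r in nets.tip_of(k,p): print(k,round(r["conf"],2),np.round(r["uv"]),np.round(at_z(p,r["uv"],z),1))
E
```

```text
clock 4.217
joints [ 0.333  0.19  -0.067  0.002 -1.312  1.233]
position [539.417  16.729 310.981]
ee_rot [ 1.    -0.002  0.001  0.001]
contact_force [1.089 0.404 0.178]
gripper_width 85.915
wrist jig [2.3000e-02 6.6087e+02 8.0590e+00 9.7000e-02] [187.4, 0.0, 476.8, 124.5]
nest1 0.68 [384.  58.] [663.5 -35.   30. ]
nest1 0.67 [441.  48.] [672.  -86.8  30. ]
nest1 0.64 [326.  65.] [658.2  18.1  30. ]
plunger_top 0.81 [221.  64.] [653.7 103.5  74. ]
scene jig [2.60000e-02 6.60577e+02 9.46600e+00 8.80000e-02] [324.2, 257.8, 464.1, 396.7]
nest1 0.96 [375. 336.] [661.6 -37.6  30. ]
nest1 0.87 [358. 362.] [677.2 -90.4  30. ]
nest1 0.7 [400. 313.] [659.3  22.5  30. ]
plunger_top 0.77 [436. 269.] [652.9 105.9  74. ]
plunger_top 0.42 [399. 315.] [673.8  -2.   74. ]
knob_grip 0.8 [454. 137.] [473.6 350.7  82. ]
top jig [6.7700e-01 6.6028e+02 9.6750e+00 1.0200e-01] [261.0, 167.1, 372.4, 211.7]
nest1 0.97 [337. 185.] [664.9 -35.3  30. ]
nest1 0.69 [360. 181.] [677.6 -89.7  30. ]
nest1 0.28 [468. 262.] [ 494.5 -346.    30. ]
knob_grip 0.57 [163. 247.] [481.6 347.7  82. ]
```

View pics/w2.png

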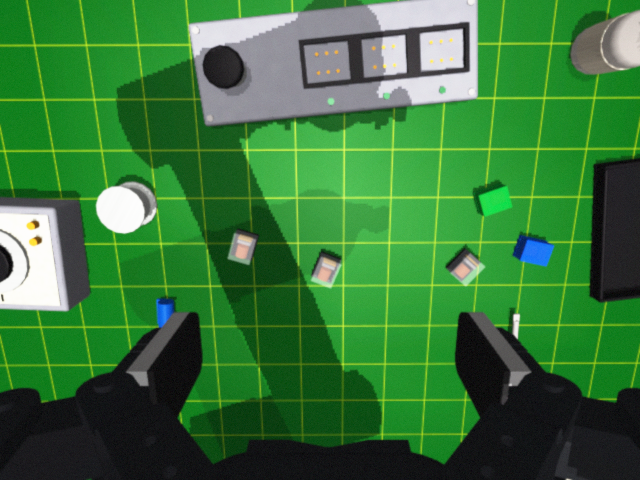

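>>> move_arm --pt "1 -15 23 -32 0 0 -0.1" --pt "1 -30 46 -64 0 0 -0.2" --pt "1 -45 69 -96 0 0 -0.31" --pt "1 -60 90 -128 0 0 -0.31" --pt "1 -60 90 -160 0 0 -0.31"

```text
clock: 5.38
position: [472.2, 110.6, 150.2]
ee_rot: [0.988, -0.153, 0.0, -0.001]
contact_force: [0.2, -0.3, -1.0]
gripper_width: 85.3
```

>>> move_arm --pt "1 0 0 -30 0 0 0" --pt "1 0 0 -50 0 0 0" --pt "1 0 0 -50 0 0 0" --pt "1 0 0 -50 0 0 0"

```text
clock: 5.72
position: [473.8, 108.4, 100.5]
ee_rot: [0.988, -0.155, -0.001, 0.001]
contact_force: [0.1, 0.5, -0.2]
gripper_width: 85.5
```

```bash
python3 - <<'E'
from h import *
st()
p=cam("wrist"); cv2.imwrite("pics/w3.png",p["frame"]); relays(p); print("scene"); relays(cam("scene"))
E
```

```text
clock 5.717
joints [ 0.56   0.298 -0.502  0.001 -0.773  0.7  ]
position [473.843 108.357 100.497]
ee_rot [ 0.988 -0.155 -0.001  0.001]
contact_force [ 0.107  0.526 -0.171]
gripper_width 85.517
conf 0.96 px(325,239) bgr [189 212 189] xy(479.9,107.2) yaw -0.298 iou 0.937 | alt yaw 1.51 iou 0.708
conf 0.68 px(493,237) bgr [191 216 191] xy(453.2,19.3) yaw -0.410 iou 0.959 | alt yaw 1.45 iou 0.78
scene
conf 0.84 px(226,323) bgr [207 105  54] xy(472.7,-203.4) yaw 1.368 iou 0.938 | alt yaw 0.07 iou 0.784
conf 0.75 px(268,327) bgr [ 88 171  68] xy(528.4,-154.2) yaw -1.205 iou 0.940 | alt yaw 0.7 iou 0.784
conf 0.70 px(362,228) bgr [117 127 114] xy(478.6,107.5) yaw -0.343 iou 0.916 | alt yaw 0.95 iou 0.808
conf 0.59 px(320,242) bgr [117 130 115] xy(451.8,19.3) yaw -0.416 iou 0.937 | alt yaw 0.89 iou 0.795
```

View pics/w3.png

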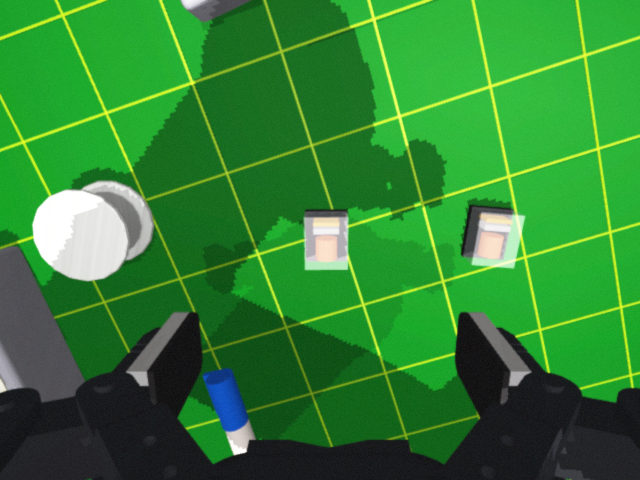

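>>> move_arm --pt "0.2 5.5 -1 -35 0 0 0" --pt "0.2 5.5 -1 -65 0 0 0" --pt "0.2 5.5 -1 -85 0 0 0" --pt "0.2 5.5 -1 -93 0 0 0" --pt "0 5.5 -1 -93 0 0 0"

```text
clock: 6.33
position: [479.1, 107.2, 7.1]
ee_rot: [0.988, -0.155, -0.001, 0.001]
contact_force: [0.1, 0.1, 0.7]
gripper_width: 42.9
```

>>> move_arm --pt "-0.2 0 0 0 0 0 0" --pt "-0.3 0 0 0 0 0 0" --pt "-0.4 0 0 0 0 0 0" --pt "-0.4 0 0 0 0 0 0" --pt "-0.4 0 0 0 0 0 0"

```text
clock: 6.75
position: [479.9, 107.8, 8.8]
ee_rot: [0.988, -0.155, 0.001, -0.001]
contact_force: [0.1, -0.1, 0.1]
gripper_width: 25.7
```

```bash
python3 - <<'E'
from h import *
st()
p=cam("wrist"); cv2.imwrite("pics/w4.png",p["frame"])
E
```

```text
clock 6.75
joints [ 0.552  0.454 -0.577  0.    -0.538  0.708]
position [479.896 107.836   8.767]
ee_rot [ 0.988 -0.155  0.001 -0.001]
contact_force [ 0.107 -0.115  0.059]
gripper_width 25.699
```

View pics/w4.png

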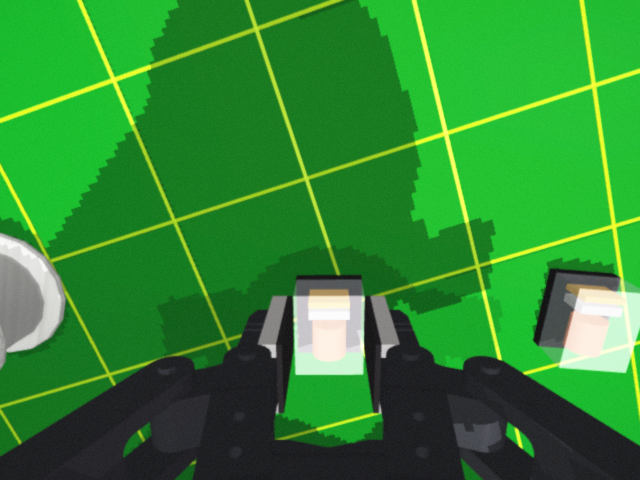

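>>> move_arm --pt "-0.43 0 0 0 0 0 0" --pt "-0.45 0 0 0 0 0 0" --pt "-0.47 0 0 0 0 0 0" --pt "-0.47 0 0 0 0 0 0" --pt "-0.47 0 0 0 0 0 0"

```text
clock: 7.22
position: [479.6, 107.6, 8.1]
ee_rot: [0.988, -0.155, 0.0, -0.0]
contact_force: [-0.1, -0.4, 4.0]
gripper_width: 22.9
```

>>> move_arm --pt "-0.47 0 0 10 0 0 0" --pt "-0.47 0 0 25 0 0 0" --pt "-0.47 0 0 40 0 0 0" --pt "-0.47 0 0 40 0 0 0"

```text
clock: 7.55
position: [480.9, 108.3, 49.9]
ee_rot: [0.988, -0.154, 0.002, -0.001]
contact_force: [1.0, 0.4, -0.1]
gripper_width: 23.1
```

```bash
python3 - <<'E'
from h import *
st()
p=cam("wrist"); cv2.imwrite("pics/w5.png",p["frame"])
E
```

```text
clock 7.55
joints [ 0.552  0.383 -0.543  0.001 -0.64   0.708]
position [480.908 108.267  49.881]
ee_rot [ 0.988 -0.154  0.002 -0.001]
contact_force [ 0.955  0.395 -0.104]
gripper_width 23.064
```

View pics/w5.png

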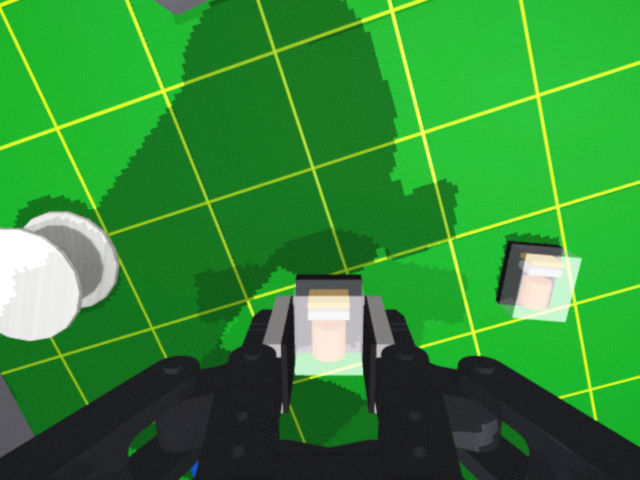

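>>> move_arm --pt "-0.47 5 -3 25 0 0 -0.11" --pt "-0.47 20 -10 50 0 0 -0.22" --pt "-0.47 40 -20 65 0 0 -0.33" --pt "-0.47 60 -30 65 0 0 -0.44" --pt "-0.47 80 -42 65 0 0 -0.55"

```text
clock: 8.02
position: [560.4, 65.5, 113.0]
ee_rot: [0.908, -0.42, 0.0, -0.001]
contact_force: [-1.0, 0.7, -0.9]
gripper_width: 23.6
```

>>> move_arm --pt "-0.47 20 -10 0 0 0 -0.11" --pt "-0.47 40 -20 0 0 0 -0.22" --pt "-0.47 60 -30 0 0 0 -0.33" --pt "-0.47 80 -40 0 0 0 -0.44" --pt "-0.47 98 -49 0 0 0 -0.55"

```text
clock: 8.43
position: [657.7, 15.7, 110.7]
ee_rot: [0.759, -0.651, -0.001, 0.001]
contact_force: [1.0, 0.4, -0.3]
gripper_width: 22.7
```

```bash
cat >> h.py <<'E'
from scipy.spatial.transform import Rotation as Ro
def tool(): 
    s=readout.read_state(); q=Ro.from_quat(s["ee_rot"]).as_matrix(); return np.array(s["position"]), np.arctan2(q[1,0],q[0,0]), np.degrees(np.arccos(-q[2,2])), s
E
python3 - <<'E'
from h import *
print(tool()[:3])
p=cam("wrist"); cv2.imwrite("pics/w6.png",p["frame"])
for k in ["nest1"]:
  for r in nets.tip_of(k,p): print(k,round(r["conf"],2),np.round(r["uv"]),np.round(at_z(p,r["uv"],30),1))
J=np.array([660.7,9]);y=.093;uy=np.array([-np.sin(y),np.cos(y)]);ux=np.array([np.cos(y),np.sin(y)])
f=p["frame"].copy()
for d in(-96,-44,8):
    c=J+uy*d; print(np.round(c,1))
    q=[[*(c+a*ux*16.5+b*uy*20),36] for a,b in((-1,-1),(-1,1),(1,1),(1,-1))]
    cv2.polylines(f,[np.round(proj(p,q)).astype(np.int32)],True,(0,0,255),1)
cv2.imwrite("pics/w6o.png",f)
E
```

```text
(array([657.73724255,  15.68664714, 110.71029564]), np.float64(-1.4169491194258799), np.float64(0.16067367159412593))
nest1 0.96 [336.  46.] [669.9 -87.2  30. ]
nest1 0.72 [320. 256.] [661.9  17.6  30. ]
nest1 0.66 [327. 156.] [666.6 -35.8  30. ]
[669.6 -86.6]
[664.8 -34.8]
[660.  17.]
```

View pics/w6o.png

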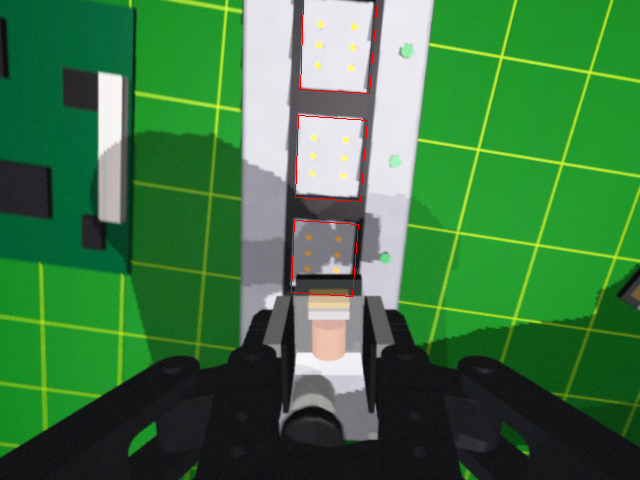

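>>> move_arm --pt "-0.47 2.5 1.5 -20 0 0 -0.06" --pt "-0.47 2.5 1.5 -40 0 0 -0.06" --pt "-0.47 2.5 1.5 -55 0 0 -0.06" --pt "-0.47 2.5 1.5 -63 0 0 -0.06" --pt "-0.47 2.5 1.5 -67 0 0 -0.06"

```text
clock: 8.95
position: [658.1, 18.0, 43.3]
ee_rot: [0.742, -0.671, -0.001, 0.002]
contact_force: [0.4, -0.1, -1.5]
gripper_width: 22.8
```

>>> move_arm --pt "-0.47 0 0 -2 0 0 0" --pt "-0.47 0 0 -4 0 0 0" --pt "-0.47 0 0 -4.5 0 0 0"

```text
clock: 9.2
position: [660.3, 18.2, 41.9]
ee_rot: [0.742, -0.671, 0.0, -0.001]
contact_force: [-0.3, 0.1, -1.3]
gripper_width: 23.2
```

```bash
python3 - <<'E'
from h import *
t=tool();print(t[:3],t[3]["contact_force"])
p=cam("wrist"); cv2.imwrite("pics/w7.png",p["frame"])
E
```

```text
(array([660.28713822,  18.22882686,  41.93373864]), np.float64(-1.4704365329941105), np.float64(0.0703980338388919)) [-0.27139349  0.13433071 -1.25939628]
```

View pics/w7.png

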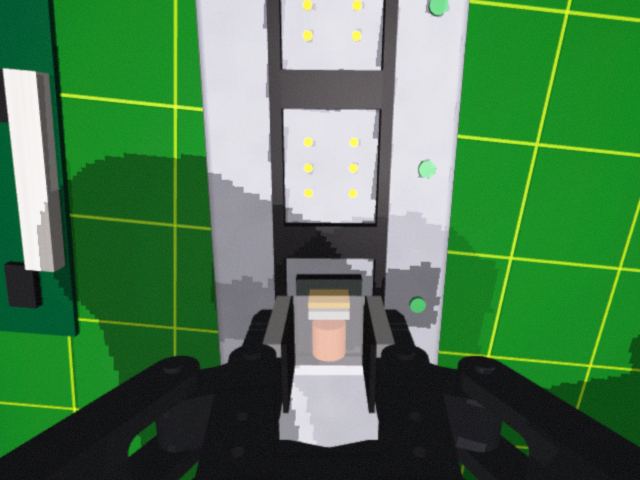

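>>> move_arm --pt "-0.47 0 0 -1 0 0 0" --pt "-0.47 0 0 -1 0 0 0"

```text
clock: 9.42
position: [660.2, 18.1, 40.9]
ee_rot: [0.742, -0.671, 0.0, -0.0]
contact_force: [-0.2, 0.3, 0.0]
gripper_width: 23.0
```

>>> move_arm --pt "-0.47 0 0 -0.5 0 0 0" --pt "-0.47 0 0 -0.5 0 0 0"

```text
clock: 9.58
position: [660.0, 18.0, 40.1]
ee_rot: [0.742, -0.671, 0.0, -0.0]
contact_force: [-0.1, -0.9, -0.5]
gripper_width: 23.0
```

>>> move_arm --pt "-0.47 0 0 -0.7 0 0 0" --pt "-0.47 0 0 -1.2 0 0 0" --pt "-0.47 0 0 -1.2 0 0 0"

```text
clock: 9.83
position: [659.8, 18.0, 38.5]
ee_rot: [0.742, -0.671, -0.0, 0.0]
contact_force: [-0.8, 0.9, -0.3]
gripper_width: 22.7
```

>>> move_arm --pt "-0.47 0 0 -0.7 0 0 0" --pt "-0.47 0 0 -0.7 0 0 0"

```text
clock: 10.0
position: [660.0, 18.0, 38.2]
ee_rot: [0.742, -0.671, 0.0, -0.0]
contact_force: [-0.5, 0.2, 1.9]
gripper_width: 22.9
```

Contact is just starting, so I'll release gently and back off.

>>> move_arm --pt "-0.4 0 0 0 0 0 0" --pt "-0.3 0 0 0 0 0 0" --pt "-0.15 0 0 0 0 0 0" --pt "-0.15 0 0 5 0 0 0" --pt "-0.15 0 0 20 0 0 0"

```text
clock: 10.42
position: [658.2, 17.7, 55.9]
ee_rot: [0.741, -0.671, -0.002, 0.002]
contact_force: [-0.7, 0.0, -0.1]
gripper_width: 36.1
```

>>> move_arm --pt "0 -25 0 35 0 0 0.11" --pt "0.2 -60 0 70 0 0 0.22" --pt "0.2 -95 0 90 0 0 0.33" --pt "0.2 -130 0 90 0 0 0.44" --pt "0.2 -165 0 90 0 0 0.55"

```text
clock: 10.83
position: [494.0, 18.1, 150.3]
ee_rot: [0.897, -0.442, 0.002, -0.002]
contact_force: [-0.4, -0.0, 0.2]
gripper_width: 51.0
```

>>> move_arm --pt "0.2 -20 0 0 0 0 0.11" --pt "0.2 -44 0 0 0 0 0.22" --pt "0.2 -44 0 0 0 0 0.33" --pt "0.2 -44 0 0 0 0 0.44" --pt "0.2 -44 0 0 0 0 0.5"

```text
clock: 11.25
position: [450.7, 18.1, 148.9]
ee_rot: [0.978, -0.206, 0.001, -0.0]
contact_force: [-0.3, 0.8, 0.4]
gripper_width: 51.0
```

```bash
python3 - <<'E'
from h import *
t=tool();print(t[:3],t[3]["contact_force"])
p=cam("wrist"); cv2.imwrite("pics/w8.png",p["frame"]); relays(p)
print("scene z30"); p=cam("scene"); relays(p,30); cv2.imwrite("pics/s8.png",cv2.resize(p["frame"][190:380,190:430],None,fx=3,fy=3,interpolation=cv2.INTER_CUBIC))
E
```

```text
(array([450.74472165,  18.1031745 , 148.87952814]), np.float64(-0.41549862637543866), np.float64(0.10340657296785788)) [-0.26082159  0.819073    0.41924422]
conf 0.98 px(547,129) bgr [173 194 181] xy(455.3,-131.8) yaw -0.697 iou 0.956 | alt yaw 0.57 iou 0.769
conf 0.78 px(363,270) bgr [174 195 183] xy(415.3,8.3) yaw -0.388 iou 0.959 | alt yaw 1.47 iou 0.755
conf 0.72 px(626,53) bgr [100  41  14] xy(474.2,-203.9) yaw 1.375 iou 0.965 | alt yaw 2.97 iou 0.788
conf 0.61 px(539,15) bgr [ 51 163  17] xy(529.4,-154.3) yaw -1.222 iou 0.976 | alt yaw 0.35 iou 0.976
scene z30
conf 0.67 px(401,311) bgr [125 124 123] xy(659.7,18.5) yaw -1.394 iou 0.869 | alt yaw 3.57 iou 0.784
conf 0.62 px(228,322) bgr [214 107  55] xy(487.2,-209.9) yaw 1.302 iou 0.903 | alt yaw 0.01 iou 0.763
conf 0.57 px(253,292) bgr [119 131 119] xy(470.1,-141.2) yaw -0.663 iou 0.915 | alt yaw 1.1 iou 0.729
conf 0.55 px(301,232) bgr [116 119 113] xy(430.1,-4.9) yaw -0.443 iou 0.905 | alt yaw 0.88 iou 0.804
conf 0.53 px(268,327) bgr [ 90 174  69] xy(541.3,-161.8) yaw -1.160 iou 0.877 | alt yaw 3.84 iou 0.787
```

View pics/w8.png

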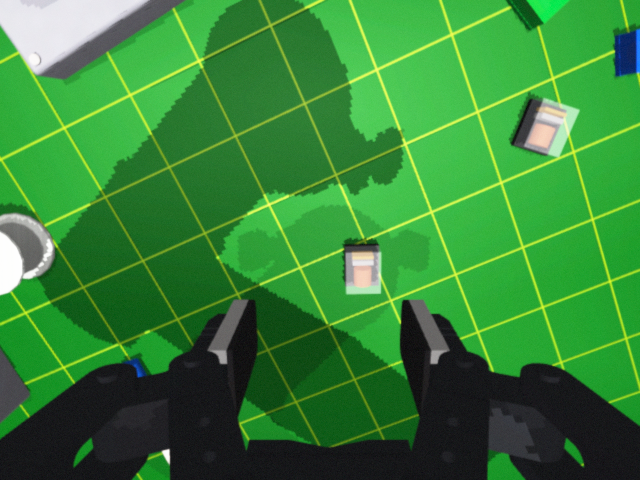

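View pics/s8.png

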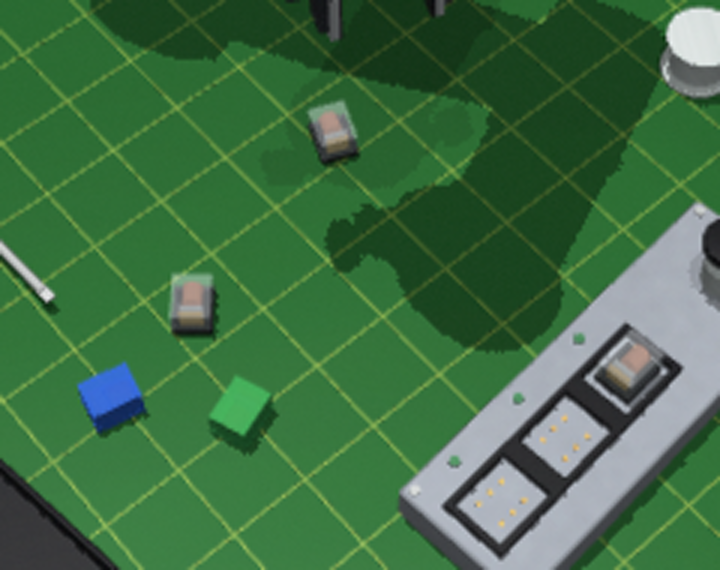

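Relay A sits in nest 3 at scene (401,311). Relay B was knocked and is now at (415,8), wrist pixel (363,270). It still stands upright.

>>> move_arm --pt "0.2 -18 -5 -30 0 0 0.02" --pt "0.2 -35.5 -10 -60 0 0 0.02" --pt "0.2 -35.5 -10 -90 0 0 0.02" --pt "0.2 -35.5 -10 -90 0 0 0.02"

```text
clock: 11.78
position: [411.0, 6.4, 54.0]
ee_rot: [0.98, -0.2, -0.005, 0.003]
contact_force: [-0.3, -0.0, -0.2]
gripper_width: 51.4
```

```bash
python3 - <<'E'
from h import *
t=tool();print(t[:3],t[3]["contact_force"])
p=cam("wrist");  relays(p)
E
```

```text
(array([411.03059713,   6.35504165,  54.03451125]), np.float64(-0.4034795116721095), np.float64(0.6432690002621269)) [-0.30357802 -0.0198529  -0.18759122]
conf 0.70 px(594,50) bgr [184 205 186] xy(455.3,-132.3) yaw -0.723 iou 0.976 | alt yaw 0.56 iou 0.878
conf 0.57 px(319,273) bgr [191 211 191] xy(415.0,8.2) yaw -0.391 iou 0.944 | alt yaw 0.9 iou 0.719
```

>>> move_arm --pt "0.2 0 0 -20 0 0 0" --pt "0.2 0 0 -40 0 0 0" --pt "0.2 0 0 -47 0 0 0" --pt "0 0 0 -50 0 0 0" --pt "-0.1 0 0 -50 0 0 0"

```text
clock: 12.3
position: [416.5, 8.4, 8.6]
ee_rot: [0.98, -0.199, 0.001, -0.0]
contact_force: [-0.4, -0.6, -0.1]
gripper_width: 38.1
```

>>> move_arm --pt "-0.2 0 0 0 0 0 0" --pt "-0.3 0 0 0 0 0 0" --pt "-0.35 0 0 0 0 0 0"

```text
clock: 12.55
position: [416.1, 8.3, 8.8]
ee_rot: [0.98, -0.199, 0.001, -0.001]
contact_force: [0.1, 0.2, -0.5]
gripper_width: 27.9
```

Aligned to about 1 mm, so I'll close lightly.

>>> move_arm --pt "-0.4 0 0 -0.5 0 0 0" --pt "-0.43 0 0 -0.5 0 0 0" --pt "-0.45 0 0 -0.5 0 0 0" --pt "-0.47 0 0 -0.5 0 0 0" --pt "-0.47 0 0 -0.5 0 0 0"

```text
clock: 12.97
position: [415.6, 8.1, 7.8]
ee_rot: [0.98, -0.199, 0.0, -0.0]
contact_force: [-1.3, 0.2, 4.8]
gripper_width: 23.1
```

>>> move_arm --pt "-0.47 0 0 0 0 0 0" --pt "-0.47 0 0 10 0 0 0" --pt "-0.47 5 0 30 0 0 0" --pt "-0.47 15 -2 60 0 0 -0.05" --pt "-0.47 35 -4 90 0 0 -0.16"

```text
clock: 13.38
position: [447.7, 3.3, 97.5]
ee_rot: [0.96, -0.278, -0.002, 0.001]
contact_force: [0.5, 1.1, -0.6]
gripper_width: 22.8
```

```bash
python3 - <<'E'
from h import *
t=tool();print(t[:3],t[3]["gripper_width"])
p=cam("wrist"); cv2.imwrite("pics/w9.png",p["frame"])
E
```

```text
(array([447.66280815,   3.27985808,  97.50503571]), np.float64(-0.5640524792946747), np.float64(0.31176972894266947)) 22.844647791413838
```

View pics/w9.png

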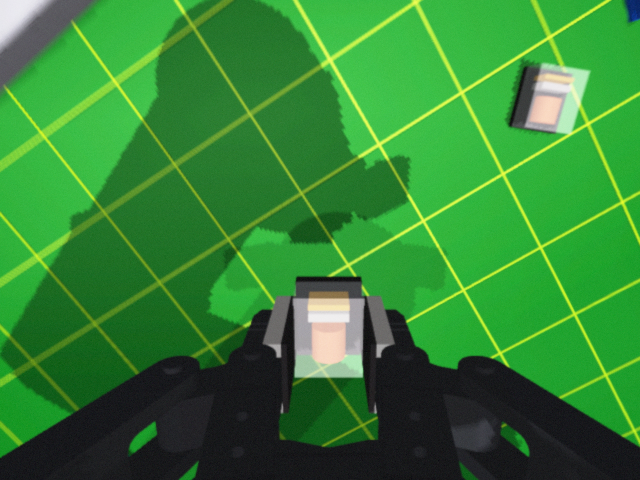

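>>> move_arm --pt "-0.47 30 -6 5 0 0 -0.115" --pt "-0.47 65 -12 10 0 0 -0.23" --pt "-0.47 100 -18 10 0 0 -0.345" --pt "-0.47 135 -24 10 0 0 -0.46" --pt "-0.47 165 -30 10 0 0 -0.575"

```text
clock: 13.85
position: [617.3, -26.4, 106.7]
ee_rot: [0.842, -0.54, 0.0, -0.0]
contact_force: [-0.6, 1.0, 0.3]
gripper_width: 22.9
```

>>> move_arm --pt "-0.47 20 -4 0 0 0 -0.115" --pt "-0.47 40 -7 0 0 0 -0.23" --pt "-0.47 49 -8.5 0 0 0 -0.338" --pt "-0.47 49 -8.5 -10 0 0 -0.338" --pt "-0.47 49 -8.5 -10 0 0 -0.338"

```text
clock: 14.27
position: [662.5, -34.6, 93.9]
ee_rot: [0.741, -0.671, -0.002, 0.002]
contact_force: [-0.7, -0.2, -2.4]
gripper_width: 22.8
```

```bash
python3 - <<'E'
from h import *
t=tool();print(t[:3],t[3]["gripper_width"])
E
```

```text
(array([662.459199  , -34.56830202,  93.87548306]), np.float64(-1.4721612844548806), np.float64(0.32522585422986244)) 22.75136797609641
```

>>> move_arm --pt "-0.47 0 0 -20 0 0 0" --pt "-0.47 0 0 -38 0 0 0" --pt "-0.47 0 0 -50 0 0 0" --pt "-0.47 0 0 -54 0 0 0" --pt "-0.47 0 0 -54 0 0 0"

```text
clock: 14.68
position: [662.9, -34.5, 42.0]
ee_rot: [0.741, -0.672, -0.001, 0.001]
contact_force: [-0.3, 0.5, 0.3]
gripper_width: 23.4
```

>>> move_arm --pt "-0.47 0 0 0 0 0 0" --pt "-0.47 0 0 0 0 0 0"

```text
clock: 14.85
position: [665.1, -34.3, 44.7]
ee_rot: [0.741, -0.672, 0.001, -0.001]
contact_force: [0.3, 0.2, -0.8]
gripper_width: 23.2
```

```bash
python3 - <<'E'
from h import *
t=tool();print(t[:3],t[3]["contact_force"])
p=cam("wrist"); cv2.imwrite("pics/w10.png",p["frame"])
E
```

```text
(array([665.13699126, -34.31346569,  44.68173794]), np.float64(-1.4729055669691113), np.float64(0.12270444846472116)) [ 0.29534956  0.19712059 -0.76042683]
```

View pics/w10.png

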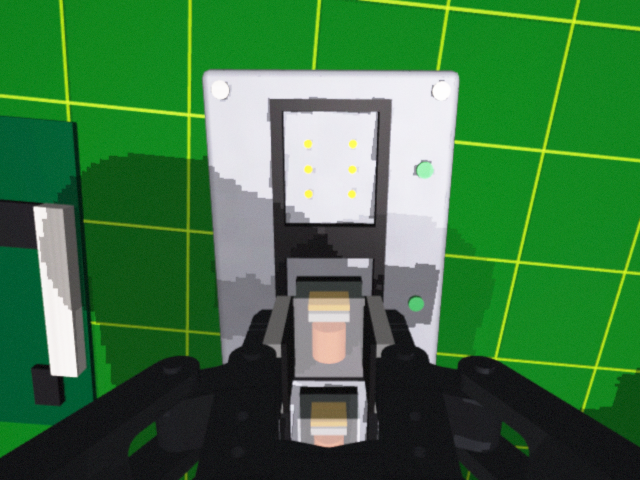

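>>> move_arm --pt "-0.47 0 0 -2 0 0 0" --pt "-0.47 0 0 -4 0 0 0" --pt "-0.47 0 0 -5 0 0 0" --pt "-0.47 0 0 -5 0 0 0" --pt "-0.47 0 0 -5 0 0 0"

```text
clock: 15.32
position: [664.4, -34.5, 38.4]
ee_rot: [0.741, -0.672, -0.0, 0.0]
contact_force: [-0.3, -0.7, 0.0]
gripper_width: 23.2
```

>>> move_arm --pt "-0.47 0 0 -0.7 0 0 0" --pt "-0.47 0 0 -1 0 0 0" --pt "-0.47 0 0 -1 0 0 0"

```text
clock: 15.57
position: [664.6, -34.5, 37.9]
ee_rot: [0.741, -0.672, 0.0, -0.0]
contact_force: [-0.8, 0.8, 2.0]
gripper_width: 23.0
```

Contact again. I'll release and go to C at (455,-132), yaw -0.71.

>>> move_arm --pt "-0.4 0 0 0 0 0 0" --pt "-0.3 0 0 0 0 0 0" --pt "-0.15 0 0 0 0 0 0" --pt "-0.15 0 0 5 0 0 0" --pt "-0.15 0 0 20 0 0 0"

```text
clock: 15.98
position: [662.6, -34.6, 55.3]
ee_rot: [0.74, -0.672, -0.002, 0.002]
contact_force: [-0.0, 0.1, 0.7]
gripper_width: 36.1
```

>>> move_arm --pt "0 -25 -10 40 0 0 0.11" --pt "0.2 -55 -25 70 0 0 0.22" --pt "0.2 -85 -42 90 0 0 0.33" --pt "0.2 -115 -59 90 0 0 0.44" --pt "0.2 -145 -76 90 0 0 0.55"

```text
clock: 16.4
position: [518.7, -111.1, 150.2]
ee_rot: [0.897, -0.443, 0.002, -0.001]
contact_force: [0.1, 0.1, 0.4]
gripper_width: 51.4
```

>>> move_arm --pt "0.2 -32 -10 -10 0 0 0.1" --pt "0.2 -64 -21 -40 0 0 0.21" --pt "0.2 -64 -21 -60 0 0 0.21" --pt "0.2 -64 -21 -60 0 0 0.21" --pt "0.2 -64 -21 -60 0 0 0.21"

```text
clock: 16.82
position: [455.7, -131.7, 87.8]
ee_rot: [0.937, -0.349, -0.0, 0.0]
contact_force: [0.5, 0.5, 0.1]
gripper_width: 51.6
```

```bash
python3 - <<'E'
from h import *
t=tool();print(t[:3],t[3]["contact_force"])
p=cam("wrist");cv2.imwrite("pics/w11.png",p["frame"]);  relays(p)
p=cam("scene");print("s30");relays(p,30);cv2.imwrite("pics/s11.png",cv2.resize(p["frame"][190:380,190:430],None,fx=3,fy=3,interpolation=cv2.INTER_CUBIC))
E
```

```text
(array([ 455.7165713 , -131.7248733 ,   87.76270827]), np.float64(-0.7137624581704684), np.float64(0.045468312365901216)) [0.50357785 0.48561081 0.12232805]
conf 0.85 px(415,139) bgr [255 188  77] xy(474.0,-203.8) yaw 1.350 iou 0.979 | alt yaw 2.64 iou 0.753
conf 0.78 px(331,254) bgr [186 209 186] xy(455.9,-133.0) yaw -0.715 iou 0.967 | alt yaw 1.1 iou 0.723
conf 0.63 px(267,118) bgr [119 250  62] xy(529.0,-154.8) yaw -1.233 iou 0.965 | alt yaw 0.05 iou 0.743
s30
conf 0.91 px(378,330) bgr [121 121 122] xy(663.6,-33.8) yaw -1.492 iou 0.931 | alt yaw 0.43 iou 0.806
conf 0.79 px(400,310) bgr [121 120 118] xy(660.6,18.6) yaw -1.464 iou 0.957 | alt yaw 0.36 iou 0.8
conf 0.77 px(227,321) bgr [213 106  55] xy(487.3,-209.7) yaw 1.266 iou 0.885 | alt yaw 3.1 iou 0.764
conf 0.64 px(251,291) bgr [117 129 114] xy(468.7,-140.7) yaw -0.667 iou 0.948 | alt yaw 1.1 iou 0.75
conf 0.62 px(267,327) bgr [ 89 173  68] xy(541.4,-161.6) yaw -1.135 iou 0.859 | alt yaw 3.88 iou 0.772
```

View pics/s11.png

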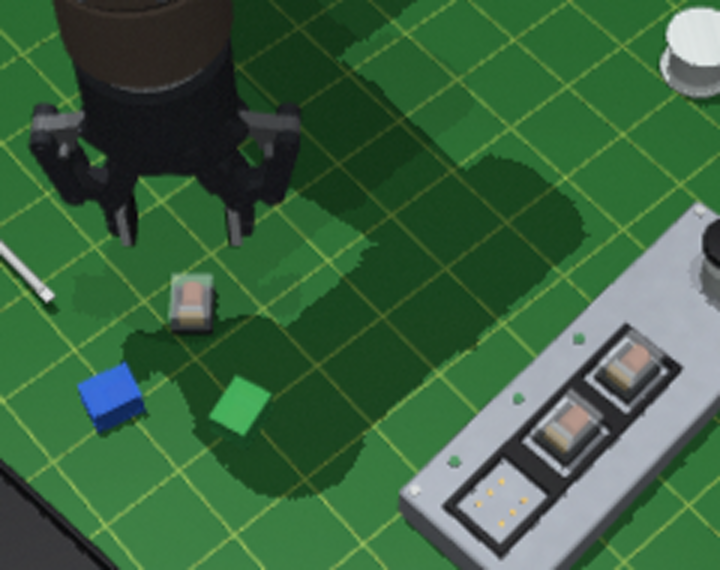

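>>> move_arm --pt "0.2 0 -1 -30 0 0 0" --pt "0.2 0 -1 -55 0 0 0" --pt "0.2 0 -1 -72 0 0 0" --pt "0 0 -1 -79.5 0 0 0" --pt "-0.1 0 -1 -79.5 0 0 0"

```text
clock: 17.43
position: [455.4, -132.3, 7.0]
ee_rot: [0.937, -0.349, -0.001, 0.0]
contact_force: [-0.0, -0.0, 1.0]
gripper_width: 38.1
```

>>> move_arm --pt "-0.2 0 0 0 0 0 0" --pt "-0.3 0 0 0 0 0 0" --pt "-0.35 0 0 0 0 0 0"

```text
clock: 17.68
position: [456.6, -132.4, 9.2]
ee_rot: [0.937, -0.349, 0.001, -0.001]
contact_force: [0.5, 0.8, 0.3]
gripper_width: 27.8
```

>>> move_arm --pt "-0.4 0 0 0 0 0 0" --pt "-0.43 0 0 0 0 0 0" --pt "-0.45 0 0 0 0 0 0" --pt "-0.47 0 0 0 0 0 0" --pt "-0.47 0 0 0 0 0 0"

```text
clock: 18.1
position: [455.7, -132.5, 8.5]
ee_rot: [0.937, -0.349, 0.0, -0.0]
contact_force: [-1.1, 0.9, 6.8]
gripper_width: 23.0
```

>>> move_arm --pt "-0.47 0 0 0 0 0 0" --pt "-0.47 0 0 10 0 0 0" --pt "-0.47 5 0 30 0 0 0" --pt "-0.47 15 2 60 0 0 -0.05" --pt "-0.47 35 5 90 0 0 -0.16"

```text
clock: 18.52
position: [487.7, -127.6, 98.0]
ee_rot: [0.905, -0.425, -0.002, 0.001]
contact_force: [1.6, 0.3, -0.8]
gripper_width: 22.9
```

```bash
python3 - <<'E'
from h import *
t=tool();print(t[:3],t[3]["gripper_width"])
p=cam("wrist"); cv2.imwrite("pics/w12.png",p["frame"])
E
```

```text
(array([ 487.6601381 , -127.5715552 ,   97.96243868]), np.float64(-0.8783038472797055), np.float64(0.30503263934697433)) 22.901235729941895
```

View pics/w12.png

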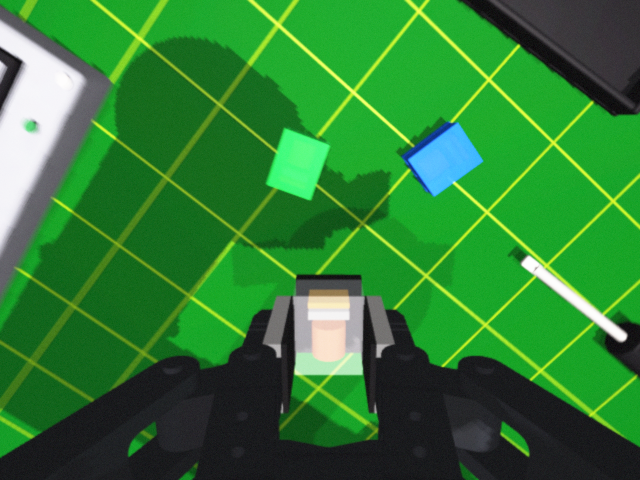

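>>> move_arm --pt "-0.47 30 7 5 0 0 -0.115" --pt "-0.47 65 15 5 0 0 -0.23" --pt "-0.47 100 23 5 0 0 -0.345" --pt "-0.47 135 31 5 0 0 -0.46" --pt "-0.47 160 37 5 0 0 -0.575"

```text
clock: 18.98
position: [653.0, -89.8, 102.3]
ee_rot: [0.747, -0.664, 0.0, -0.0]
contact_force: [0.6, -0.5, 0.0]
gripper_width: 23.2
```

>>> move_arm --pt "-0.47 19 4 0 0 0 -0.025" --pt "-0.47 19 4 -20 0 0 -0.025" --pt "-0.47 19 4 -45 0 0 -0.025" --pt "-0.47 19 4 -58 0 0 -0.025" --pt "-0.47 19 4 -58 0 0 -0.025"

```text
clock: 19.4
position: [666.9, -86.4, 40.4]
ee_rot: [0.74, -0.672, -0.003, 0.002]
contact_force: [0.0, -0.4, -1.3]
gripper_width: 23.0
```

>>> move_arm --pt "-0.47 0 0 0 0 0 0" --pt "-0.47 0 0 0 0 0 0"

```text
clock: 19.57
position: [670.1, -86.6, 45.8]
ee_rot: [0.741, -0.672, 0.001, -0.0]
contact_force: [1.1, -0.2, -0.2]
gripper_width: 23.0
```

```bash
python3 - <<'E'
from h import *
t=tool();print(t[:3],t[3]["contact_force"])
p=cam("wrist"); cv2.imwrite("pics/w13.png",p["frame"])
E
```

```text
(array([670.07210118, -86.55632021,  45.76749692]), np.float64(-1.4733497982369377), np.float64(0.08052344801892089)) [ 1.08871485 -0.19620025 -0.20224721]
```

View pics/w13.png

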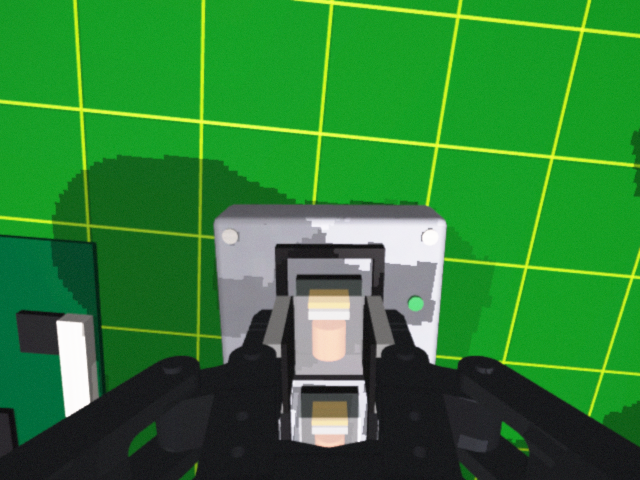

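>>> move_arm --pt "-0.47 0 0 -2 0 0 0" --pt "-0.47 0 0 -4 0 0 0" --pt "-0.47 0 0 -5.5 0 0 0" --pt "-0.47 0 0 -5.5 0 0 0" --pt "-0.47 0 0 -5.5 0 0 0"

```text
clock: 20.03
position: [669.3, -86.5, 39.5]
ee_rot: [0.741, -0.672, -0.0, 0.0]
contact_force: [1.0, -0.4, -0.2]
gripper_width: 23.0
```

>>> move_arm --pt "-0.47 0 0 -0.5 0 0 0" --pt "-0.47 0 0 -0.7 0 0 0" --pt "-0.47 0 0 -0.7 0 0 0"

```text
clock: 20.28
position: [669.4, -86.5, 38.7]
ee_rot: [0.741, -0.672, -0.0, 0.0]
contact_force: [-0.3, 1.0, 0.3]
gripper_width: 23.0
```

>>> move_arm --pt "-0.47 0 0 -0.5 0 0 0" --pt "-0.4 0 0 -0.5 0 0 0" --pt "-0.3 0 0 -0.5 0 0 0" --pt "-0.15 0 0 -0.5 0 0 0" --pt "-0.15 0 0 5 0 0 0"

```text
clock: 20.7
position: [668.5, -86.5, 42.6]
ee_rot: [0.74, -0.672, -0.001, 0.001]
contact_force: [-0.9, -0.4, 0.1]
gripper_width: 36.6
```

>>> move_arm --pt "-0.15 0 0 15 0 0 0" --pt "0 -20 15 40 0 0 0.11" --pt "0.2 -45 40 70 0 0 0.22" --pt "0.2 -70 70 100 0 0 0.33" --pt "0.2 -90 100 130 0 0 0.44"

```text
clock: 21.12
position: [585.7, 2.8, 163.9]
ee_rot: [0.87, -0.492, -0.0, 0.0]
contact_force: [1.6, 0.6, 0.4]
gripper_width: 51.6
```

>>> move_arm --pt "0.2 -20 35 15 0 0 0.11" --pt "0.2 -40 70 25 0 0 0.22" --pt "0.2 -60 105 25 0 0 0.33" --pt "0.2 -80 140 25 0 0 0.44" --pt "0.2 -100 175 25 0 0 0.55"

```text
clock: 21.53
position: [486.1, 179.0, 188.8]
ee_rot: [0.972, -0.237, 0.001, -0.001]
contact_force: [-0.2, 1.3, -0.2]
gripper_width: 51.2
```

```bash
python3 - <<'E'
from h import *
t=tool();print(t[:3],t[3]["joints"])
p=cam("wrist");cv2.imwrite("pics/w14.png",p["frame"])
for k in("knob_grip","selector"):
  for r in nets.tip_of(k,p)[:2]: print(k,r["conf"],r["uv"],at_z(p,r["uv"],82 if k[0]=="k" else 0))
p=cam("scene");print("s30");relays(p,30);cv2.imwrite("pics/s14.png",p["frame"])
for k in("knob_grip","selector"):
  for r in nets.tip_of(k,p)[:2]: print(k,r["conf"],r["uv"],at_z(p,r["uv"],82 if k[0]=="k" else 0))
E
```

```text
(array([486.07980993, 178.96572486, 188.83105652]), np.float64(-0.4785169279352204), np.float64(0.11851341257659309)) [ 6.66436183e-01  2.39438500e-01 -3.17230400e-01  6.59066959e-05
 -1.01205973e+00  4.25809177e-01]
knob_grip 0.76 [107.1, 365.7] [477.53892646 346.60953806  82.        ]
selector 0.61 [156.3, 311.6] [ 4.77501987e+02  3.46063798e+02 -5.68434189e-14]
s30
conf 0.87 px(268,327) bgr [ 89 171  68] xy(541.4,-161.3) yaw -1.112 iou 0.874 | alt yaw 0.83 iou 0.772
conf 0.83 px(380,331) bgr [119 119 120] xy(664.0,-33.2) yaw -1.472 iou 0.939 | alt yaw 0.43 iou 0.805
conf 0.72 px(227,321) bgr [207 105  54] xy(488.2,-210.8) yaw 1.350 iou 0.941 | alt yaw 0.07 iou 0.782
conf 0.63 px(397,312) bgr [120 120 118] xy(660.5,18.4) yaw -1.450 iou 0.921 | alt yaw 3.57 iou 0.801
conf 0.61 px(356,354) bgr [123 126 125] xy(669.0,-85.8) yaw -1.456 iou 0.952 | alt yaw 0.4 iou 0.785
knob_grip 0.79 [455.2, 137.3] [474.83388515 352.48951805  82.        ]
selector 0.59 [448.1, 164.9] [474.43159057 354.35895955   0.        ]
```

View pics/w14.png

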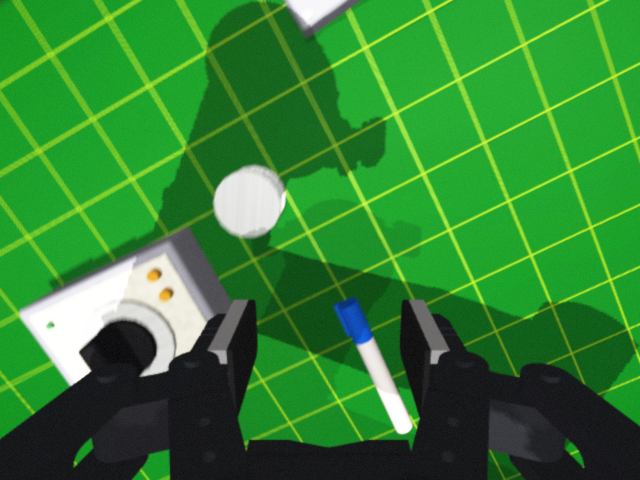

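View pics/s14.png

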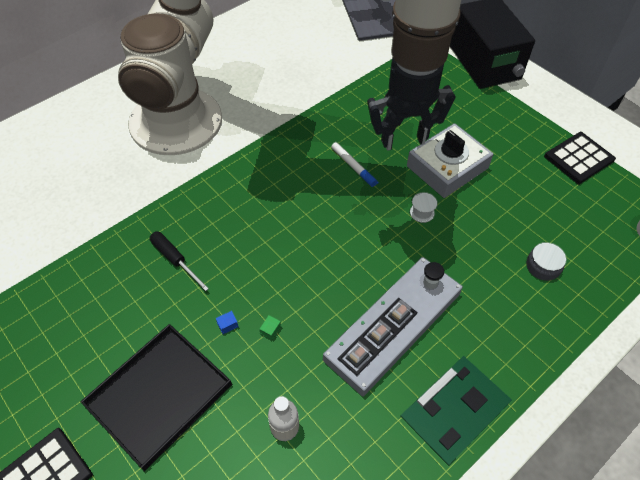

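All three relays are in their nests at scene (356,354), (380,331) and (397,312). I'll look at the knob from above next.

>>> move_arm --pt "0.2 -14 35 25 0 0 0.115" --pt "0.2 -28 70 50 0 0 0.23" --pt "0.2 -42 105 50 0 0 0.345" --pt "0.2 -56 140 50 0 0 0.46" --pt "0.2 -60 163 50 0 0 0.478"

```text
clock: 22.3
position: [426.9, 342.2, 238.5]
ee_rot: [1.0, -0.001, 0.0, -0.001]
contact_force: [0.2, -1.1, 0.5]
gripper_width: 51.5
```

>>> move_arm --pt "0.2 0 0 0 0 0 0" --pt "0.2 0 0 0 0 0 0"

```text
clock: 22.47
position: [427.6, 340.5, 237.1]
ee_rot: [1.0, -0.003, -0.0, 0.0]
contact_force: [-1.4, -0.2, 0.8]
gripper_width: 51.3
```

```bash
python3 - <<'E'
from h import *
t=tool();print(t[:3],t[3]["joints"])
p=cam("wrist");cv2.imwrite("pics/w15.png",p["frame"])
for k in("knob_grip","selector"):
  for r in nets.tip_of(k,p)[:2]: print(k,r["conf"],r["uv"],at_z(p,r["uv"],82 if k[0]=="k" else 0))
r=nets.silhouettes("selector",p)[0]; print(np.round(fitbox(p,r["region"],477,349,110,130,45,0,[-.1,0,.1])[0],3))
for r in nets.silhouettes("knob_grip",p)[:2]: print(r["conf"],r["extent"]); cv2.imwrite("pics/k.png",r["region"].astype(np.uint8)*255)
E
```

```text
(array([427.64002388, 340.4667377 , 237.14999406]), np.float64(-0.006621232827970578), np.float64(0.06101138604111253)) [ 9.69068080e-01  2.47785329e-01 -1.75864001e-01  5.07080986e-06
 -1.14821184e+00  5.95105194e-01]
knob_grip 0.67 [316.1, 150.3] [477.59359744 347.90043305  82.        ]
knob_grip 0.6 [319.0, 143.7] [481.93292135 345.88713246  82.        ]
selector 0.6 [320.6, 142.8] [478.25755613 346.18233191   0.        ]
selector 0.45 [473.4, 279.8] [351.80234794 204.14579729   0.        ]
[ 3.80000e-02  4.77069e+02  3.47735e+02 -4.30000e-02]
0.62 [288.3, 117.8, 348.6, 184.1]
```

View pics/w15.png

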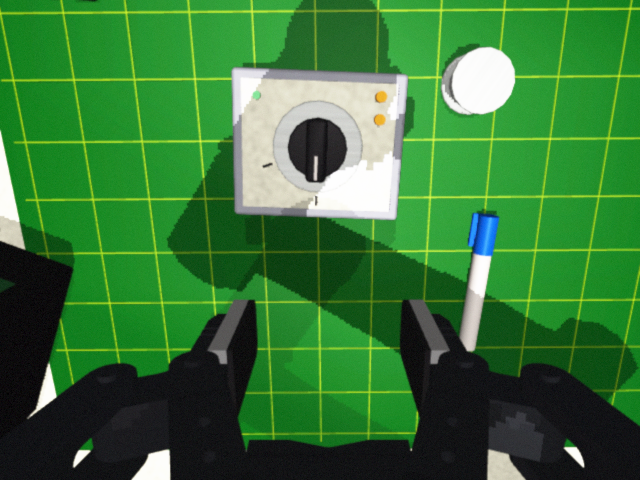

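The wrist image shows the bar along world x with its white line toward -x, at the off mark (316,200). The test mark is at (267,165), which is clockwise from off.

>>> move_arm --pt "0.1 20 3 -25 0 0 -0.03" --pt "0.1 40 6 -50 0 0 -0.03" --pt "0.1 50 7 -85 0 0 -0.03" --pt "0.1 50 7 -110 0 0 -0.03" --pt "0.1 50 7 -115 0 0 -0.03"

```text
clock: 23.13
position: [475.7, 344.1, 117.5]
ee_rot: [1.0, -0.02, -0.004, 0.004]
contact_force: [-1.1, -1.5, -0.1]
gripper_width: 47.0
```

>>> move_arm --pt "0.1 0 0 0 0 0 0" --pt "0.1 0 0 0 0 0 0"

```text
clock: 23.3
position: [478.0, 347.6, 124.1]
ee_rot: [1.0, -0.018, 0.001, -0.0]
contact_force: [0.7, 0.6, 1.0]
gripper_width: 46.8
```

```bash
python3 - <<'E'
from h import *
t=tool();print(t[:3],t[3]["gripper_width"])
p=cam("wrist");cv2.imwrite("pics/w16.png",p["frame"])
for k in("knob_grip",):
  for r in nets.tip_of(k,p)[:2]: print(k,r["conf"],r["uv"],at_z(p,r["uv"],82 if k[0]=="k" else 0))
E
```

```text
(array([478.02489593, 347.61776959, 124.06053446]), np.float64(-0.03579306994151194), np.float64(0.11330958282966153)) 46.75614510214842
knob_grip 0.75 [327.3, 279.3] [478.3066229  347.78239611  82.        ]
```

View pics/w16.png

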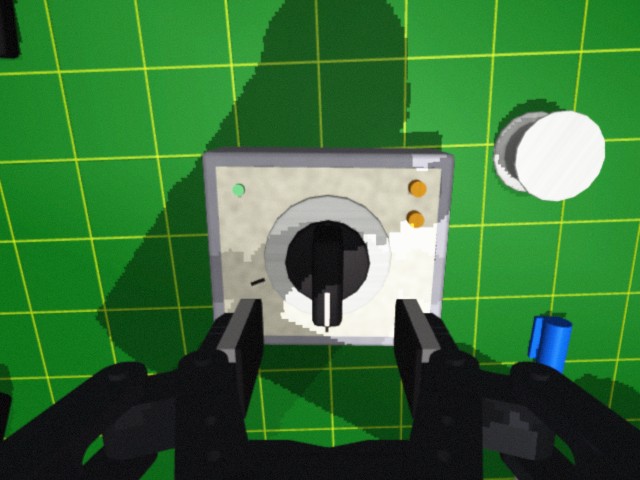

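>>> move_arm --pt "0.1 0 0 -20 0 0 0" --pt "0.1 0 0 -38 0 0 0" --pt "0.1 0 0 -50 0 0 0" --pt "0 0 0 -56 0 0 0" --pt "-0.2 0 0 -56 0 0 0"

```text
clock: 23.82
position: [477.1, 347.6, 66.9]
ee_rot: [1.0, -0.018, 0.0, -0.0]
contact_force: [-0.8, 0.7, 0.4]
gripper_width: 34.5
```

>>> move_arm --pt "-0.4 0 0 0 0 0 0" --pt "-0.55 0 0 0 0 0 0" --pt "-0.65 0 0 0 0 0 0" --pt "-0.68 0 0 0 0 0 0" --pt "-0.7 0 0 0 0 0 0"

```text
clock: 24.23
position: [477.7, 348.2, 68.1]
ee_rot: [1.0, -0.018, 0.001, -0.001]
contact_force: [-1.3, 0.8, 5.2]
gripper_width: 13.3
```

```bash
python3 - <<'E'
from h import *
t=tool();print(t[:3],t[3]["gripper_width"],t[3]["contact_force"])
E
```

```text
(array([477.74002621, 348.21171851,  68.05411673]), np.float64(-0.03611462786375745), np.float64(0.14351637603639536)) 13.345068403990686 [-1.34682677  0.82788542  5.17175689]
```

>>> move_arm --pt "-0.74 0 0 0 0 0 -0.08" --pt "-0.74 0 0 0 0 0 -0.18" --pt "-0.74 0 0 0 0 0 -0.28" --pt "-0.74 0 0 0 0 0 -0.38" --pt "-0.74 0 0 0 0 0 -0.48"

```text
clock: 24.65
position: [477.7, 347.9, 68.2]
ee_rot: [0.966, -0.257, 0.001, -0.001]
contact_force: [-1.7, -0.7, 5.8]
gripper_width: 12.9
```

>>> move_arm --pt "-0.74 0 0 0 0 0 -0.1" --pt "-0.74 0 0 0 0 0 -0.2" --pt "-0.74 0 0 0 0 0 -0.3" --pt "-0.74 0 0 0 0 0 -0.4" --pt "-0.74 0 0 0 0 0 -0.5"

```text
clock: 25.07
position: [477.4, 347.7, 68.2]
ee_rot: [0.873, -0.488, 0.0, -0.0]
contact_force: [-1.8, -1.0, 7.2]
gripper_width: 12.9
```

>>> move_arm --pt "-0.74 0 0 0 0 0 -0.1" --pt "-0.74 0 0 0 0 0 -0.2" --pt "-0.74 0 0 0 0 0 -0.2" --pt "-0.74 0 0 0 0 0 -0.2"

```text
clock: 25.4
position: [477.3, 347.6, 68.2]
ee_rot: [0.821, -0.571, 0.0, -0.0]
contact_force: [-2.0, -0.0, 6.4]
gripper_width: 12.5
```

```bash
python3 - <<'E'
from h import *
t=tool();print(t[:3],t[3]["gripper_width"],t[3]["contact_force"],t[3]["wrist_torque"])
p=cam("wrist");cv2.imwrite("pics/w17.png",p["frame"])
E
```

```text
(array([477.30841224, 347.62682839,  68.19786099]), np.float64(-1.2154460691089555), np.float64(0.04413088681864022)) 12.475765796498496 [-2.0245093  -0.02785424  6.43080339] [-0.33682526  0.7274333  -0.06548223]
```

View pics/w17.png

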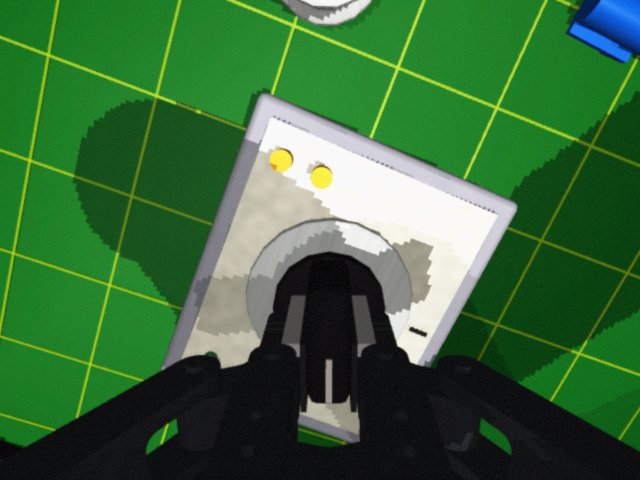

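>>> move_arm --pt "-0.6 0 0 0 0 0 0" --pt "-0.4 0 0 0 0 0 0" --pt "-0.2 0 0 0 0 0 0" --pt "0 0 0 0 0 0 0" --pt "0 0 0 15 0 0 0"

```text
clock: 25.87
position: [475.6, 345.8, 78.7]
ee_rot: [0.821, -0.571, -0.001, 0.003]
contact_force: [-0.6, -0.5, -0.3]
gripper_width: 42.9
```

>>> move_arm --pt "0 0 0 30 0 0 0" --pt "0 0 0 60 0 0 0" --pt "0 0 0 90 0 0 0" --pt "0 0 0 90 0 0 0"

```text
clock: 26.2
position: [480.1, 350.0, 178.5]
ee_rot: [0.821, -0.571, 0.002, -0.006]
contact_force: [0.2, 0.9, 0.6]
gripper_width: 43.1
```

```bash
python3 - <<'E'
from h import *
t=tool();print(t[:3])
p=cam("wrist");cv2.imwrite("pics/w18.png",p["frame"])
p=cam("scene");relays(p,30);cv2.imwrite("pics/s18.png",cv2.resize(p["frame"][100:380,320:520],None,fx=2,fy=2))
E
```

```text
(array([480.14530536, 350.01079657, 178.53058348]), np.float64(-1.2143020312037636), np.float64(0.7334508564498917))
conf 0.95 px(358,355) bgr [119 123 122] xy(669.0,-85.8) yaw -1.456 iou 0.939 | alt yaw 0.42 iou 0.789
conf 0.93 px(380,332) bgr [115 117 116] xy(664.3,-33.5) yaw -1.471 iou 0.930 | alt yaw 0.39 iou 0.8
conf 0.88 px(270,327) bgr [ 86 165  65] xy(541.0,-161.7) yaw -1.196 iou 0.890 | alt yaw 0.7 iou 0.788
conf 0.78 px(398,311) bgr [116 115 114] xy(659.6,18.5) yaw -1.465 iou 0.949 | alt yaw 0.34 iou 0.783
```

View pics/w18.png

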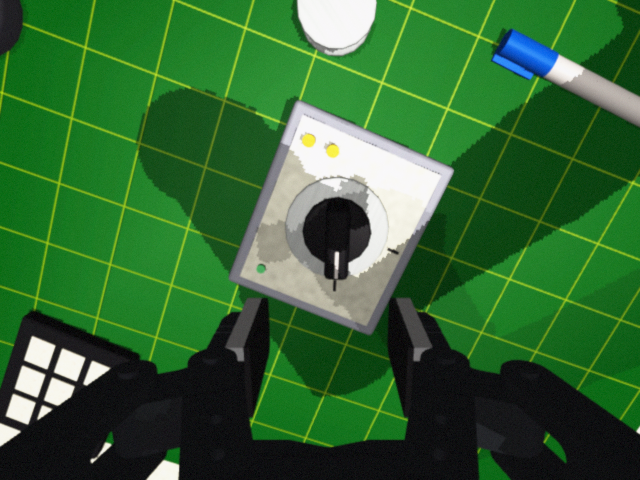

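View pics/s18.png

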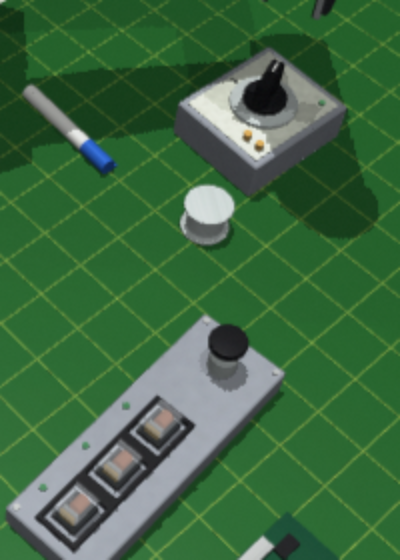

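The knob's line sits on the test tick at wrist (334,283), and the relays are unchanged. On to the plunger with shut fingers.

>>> move_arm --pt "-0.4 20 -28 0 0 0 0" --pt "-0.7 43 -60 0 0 0 0" --pt "-1 66 -92 0 0 0 0" --pt "-1 89 -124 0 0 0 0" --pt "-1 112 -156 0 0 0 0"

```text
clock: 26.77
position: [589.0, 189.6, 169.6]
ee_rot: [0.821, -0.571, -0.001, 0.002]
contact_force: [0.6, 0.2, 0.3]
gripper_width: -0.1
```

>>> move_arm --pt "-1 20 -28 0 0 0 0" --pt "-1 43 -60 0 0 0 0" --pt "-1 62 -88 -15 0 0 0" --pt "-1 62 -88 -40 0 0 0" --pt "-1 62 -88 -55 0 0 0"

```text
clock: 27.18
position: [650.1, 100.6, 111.9]
ee_rot: [0.82, -0.573, -0.002, 0.002]
contact_force: [0.1, 0.8, -1.5]
gripper_width: -0.3
```

>>> move_arm --pt "-1 0 0 0 0 0 0" --pt "-1 0 0 0 0 0 0"

```text
clock: 27.35
position: [650.1, 102.8, 114.3]
ee_rot: [0.821, -0.571, -0.001, 0.002]
contact_force: [1.0, 0.2, 0.0]
gripper_width: 0.1
```

```bash
python3 - <<'E'
from h import *
t=tool();print(t[:3],t[3]["gripper_width"])
p=cam("wrist");cv2.imwrite("pics/w19.png",p["frame"])
for r in nets.tip_of("plunger_top",p)[:2]: print(r["conf"],r["uv"],at_z(p,r["uv"],74))
E
```

```text
(array([650.09631771, 102.81813571, 114.27752932]), np.float64(-1.2159780433773246), np.float64(0.2922435005864275)) 0.09392845740397712
0.73 [325.1, 280.7] [651.542626   103.10799414  74.        ]
```

View pics/w19.png

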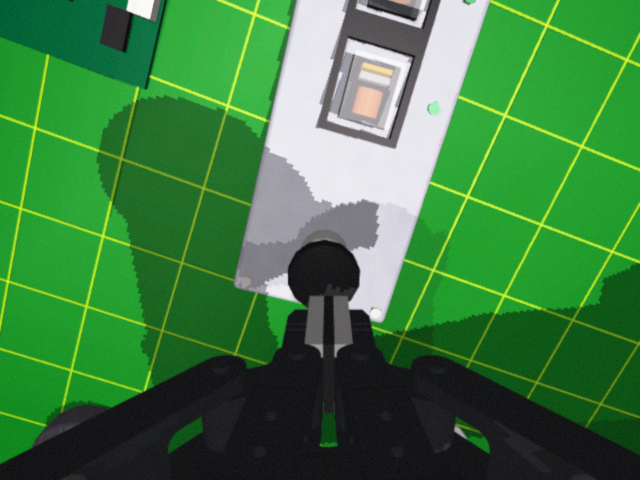

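>>> move_arm --pt "-1 1 0.5 -12 0 0 0" --pt "-1 1 0.5 -22 0 0 0" --pt "-1 1 0.5 -29 0 0 0" --pt "-1 1 0.5 -34 0 0 0" --pt "-1 1 0.5 -35 0 0 0"

```text
clock: 27.87
position: [651.3, 103.9, 80.0]
ee_rot: [0.821, -0.571, -0.001, 0.001]
contact_force: [-0.5, -0.7, -0.4]
gripper_width: 0.1
```

>>> move_arm --pt "-1 0 0 0 0 0 0" --pt "-1 0 0 -1 0 0 0" --pt "-1 0 0 -2 0 0 0" --pt "-1 0 0 -3 0 0 0"

```text
clock: 28.2
position: [652.4, 104.1, 79.1]
ee_rot: [0.821, -0.571, 0.0, -0.0]
contact_force: [-0.2, -0.3, -0.2]
gripper_width: 0.4
```

>>> move_arm --pt "-1 0 0 -1 0 0 0" --pt "-1 0 0 -2 0 0 0" --pt "-1 0 0 -3 0 0 0" --pt "-1 0 0 -4 0 0 0"

```text
clock: 28.53
position: [652.2, 104.0, 74.7]
ee_rot: [0.821, -0.571, 0.0, -0.0]
contact_force: [-0.2, -0.5, -0.9]
gripper_width: -0.1
```

>>> move_arm --pt "-1 0 0 -1 0 0 0" --pt "-1 0 0 -2 0 0 0" --pt "-1 0 0 -3 0 0 0" --pt "-1 0 0 -4 0 0 0" --pt "-1 0 0 -5 0 0 0"

```text
clock: 28.95
position: [652.2, 104.0, 70.1]
ee_rot: [0.821, -0.571, 0.0, -0.0]
contact_force: [-1.8, 0.7, 4.0]
gripper_width: 0.0
```

>>> move_arm --pt "-1 0 0 -1 0 0 0" --pt "-1 0 0 -2 0 0 0" --pt "-1 0 0 -3 0 0 0" --pt "-1 0 0 -4 0 0 0"

```text
clock: 29.28
position: [652.2, 104.0, 66.1]
ee_rot: [0.821, -0.571, 0.0, -0.0]
contact_force: [-1.5, -0.2, 6.1]
gripper_width: 0.1
```

>>> move_arm --pt "-1 0 0 -1 0 0 0" --pt "-1 0 0 -2 0 0 0" --pt "-1 0 0 -3 0 0 0"

```text
clock: 29.53
position: [652.3, 104.0, 63.4]
ee_rot: [0.821, -0.571, 0.0, -0.0]
contact_force: [-2.8, 0.6, 7.2]
gripper_width: -0.2
```

>>> move_arm --pt "-1 0 0 -0.5 0 0 0" --pt "-1 0 0 -1 0 0 0" --pt "-1 0 0 -1 0 0 0"

```text
clock: 29.78
position: [652.3, 104.0, 62.5]
ee_rot: [0.821, -0.571, 0.0, -0.0]
contact_force: [-3.3, -0.1, 7.5]
gripper_width: 0.0
```

>>> move_arm --pt "-1 0 0 -0.4 0 0 0" --pt "-1 0 0 -0.4 0 0 0" --pt "-1 0 0 -0.4 0 0 0"

```text
clock: 30.03
position: [652.3, 104.0, 62.2]
ee_rot: [0.821, -0.571, 0.0, -0.0]
contact_force: [-3.5, -0.5, 8.1]
gripper_width: -0.1
```

>>> move_arm --pt "-1 0 0 -0.3 0 0 0" --pt "-1 0 0 -0.3 0 0 0" --pt "-1 0 0 -0.3 0 0 0"

```text
clock: 30.28
position: [652.3, 104.0, 62.2]
ee_rot: [0.821, -0.571, 0.0, -0.0]
contact_force: [-2.8, 0.3, 8.0]
gripper_width: -0.1
```

>>> move_arm --pt "-1 0 0 -0.4 0 0 0" --pt "-1 0 0 -0.4 0 0 0" --pt "-1 0 0 -0.4 0 0 0"

```text
clock: 30.53
position: [652.3, 104.0, 62.1]
ee_rot: [0.821, -0.571, 0.0, -0.0]
contact_force: [-4.2, 0.3, 9.4]
gripper_width: -0.1
```

>>> move_arm --pt "-1 0 0 -0.4 0 0 0" --pt "-1 0 0 -0.4 0 0 0" --pt "-1 0 0 -0.4 0 0 0"

```text
clock: 30.78
position: [652.3, 104.0, 62.1]
ee_rot: [0.821, -0.571, 0.0, -0.0]
contact_force: [-5.4, 0.3, 11.6]
gripper_width: -0.2
```

```bash
python3 - <<'E'
from h import *
p=cam("scene");cv2.imwrite("pics/s20.png",cv2.resize(p["frame"][100:380,320:520],None,fx=2,fy=2)); relays(p,30)
E
```

```text
conf 0.89 px(398,312) bgr [120 120 119] xy(660.2,17.2) yaw -1.474 iou 0.943 | alt yaw 3.51 iou 0.813
conf 0.89 px(268,326) bgr [ 90 172  69] xy(540.7,-162.0) yaw -1.198 iou 0.886 | alt yaw 3.79 iou 0.789
conf 0.71 px(227,322) bgr [212 106  55] xy(486.9,-210.0) yaw 1.211 iou 0.781 | alt yaw 3.01 iou 0.732
conf 0.64 px(380,330) bgr [125 125 125] xy(664.0,-33.1) yaw -1.392 iou 0.868 | alt yaw 0.43 iou 0.775
conf 0.60 px(357,354) bgr [121 123 120] xy(668.5,-84.8) yaw -1.445 iou 0.952 | alt yaw 0.36 iou 0.812
```

View pics/s20.png

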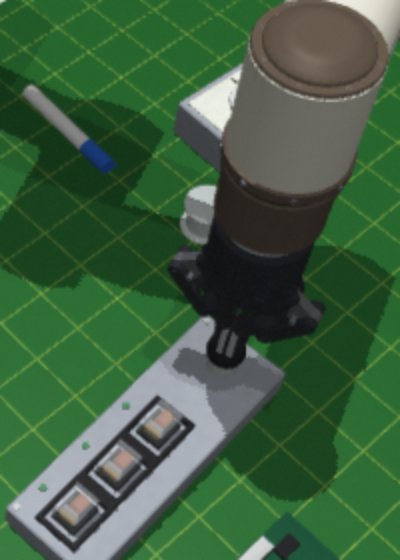

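The plunger is on its stop: z is stalled at 62 mm at about 11 N. I'll let it up and return to the knob at (477.5,347.7), yaw -1.22.

>>> move_arm --pt "-1 0 0 3 0 0 0" --pt "-1 0 0 7 0 0 0" --pt "-1 0 0 14 0 0 0" --pt "-1 0 0 30 0 0 0" --pt "-1 0 0 60 0 0 0"

```text
clock: 31.3
position: [649.7, 103.4, 116.3]
ee_rot: [0.821, -0.572, -0.003, 0.003]
contact_force: [-0.2, -0.3, -0.3]
gripper_width: -0.1
```

>>> move_arm --pt "-1 -20 28 30 0 0 0" --pt "-0.6 -43 60 35 0 0 0" --pt "-0.2 -66 92 35 0 0 0" --pt "0 -89 124 35 0 0 0" --pt "0.1 -112 156 35 0 0 0"

```text
clock: 31.72
position: [539.0, 261.3, 154.9]
ee_rot: [0.821, -0.571, -0.0, -0.0]
contact_force: [0.8, 0.5, -0.1]
gripper_width: 46.2
```

>>> move_arm --pt "0.1 -20 28 0 0 0 0" --pt "0.1 -43 60 0 0 0 0" --pt "0.1 -62 87 0 0 0 0" --pt "0.1 -62 87 -20 0 0 0" --pt "0.1 -62 87 -30 0 0 0"

```text
clock: 32.13
position: [476.4, 348.4, 123.5]
ee_rot: [0.822, -0.57, -0.001, 0.0]
contact_force: [0.5, 0.6, -1.2]
gripper_width: 47.2
```

>>> move_arm --pt "0.1 0 0 0 0 0 0" --pt "0.1 0 0 0 0 0 0"

```text
clock: 32.3
position: [478.2, 345.9, 124.1]
ee_rot: [0.821, -0.572, -0.0, 0.001]
contact_force: [0.1, -0.6, 0.8]
gripper_width: 47.0
```

```bash
python3 - <<'E'
from h import *
t=tool();print(t[:3],t[3]["gripper_width"])
p=cam("wrist");cv2.imwrite("pics/w21.png",p["frame"])
for r in nets.tip_of("knob_grip",p)[:2]: print(r["conf"],r["uv"],at_z(p,r["uv"],82))
p=cam("scene")
for r in nets.tip_of("plunger_top",p)[:2]: print(r["conf"],r["uv"],at_z(p,r["uv"],74))
E
```

```text
(array([478.24075492, 345.93538234, 124.07749408]), np.float64(-1.2167375163586085), np.float64(0.15319597590349038)) 46.96344835069486
0.76 [328.5, 282.6] [477.81436357 347.23182049  82.        ]
0.16 [355.1, 357.1] [ 680.08285598 -103.18935833   74.        ]
```

View pics/w21.png

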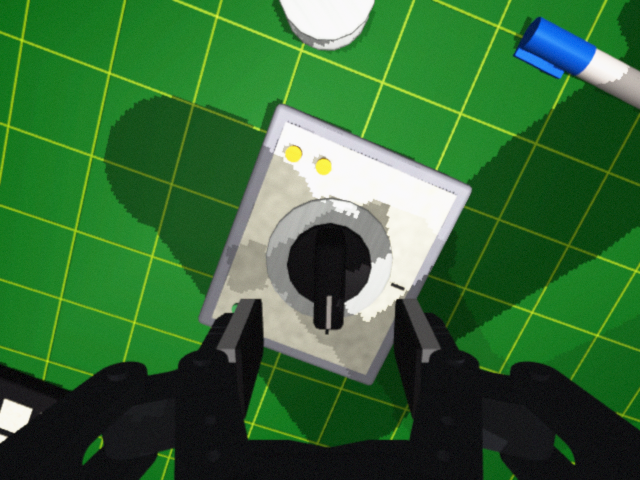

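>>> move_arm --pt "0.1 -0.5 1 -20 0 0 0" --pt "0.1 -0.5 1 -38 0 0 0" --pt "0.1 -0.5 1 -50 0 0 0" --pt "0 -0.5 1 -56 0 0 0" --pt "-0.2 -0.5 1 -56 0 0 0"

```text
clock: 32.92
position: [477.6, 347.1, 68.2]
ee_rot: [0.821, -0.572, -0.0, 0.001]
contact_force: [-0.4, -0.2, 0.3]
gripper_width: 34.4
```

>>> move_arm --pt "-0.4 0 0 0 0 0 0" --pt "-0.55 0 0 0 0 0 0" --pt "-0.65 0 0 0 0 0 0" --pt "-0.68 0 0 0 0 0 0" --pt "-0.72 0 0 0 0 0 0"

```text
clock: 33.33
position: [477.3, 347.8, 70.3]
ee_rot: [0.821, -0.571, -0.0, 0.0]
contact_force: [-4.8, -1.2, 5.7]
gripper_width: 13.0
```

>>> move_arm --pt "-0.74 0 0 0 0 0 0.08" --pt "-0.74 0 0 0 0 0 0.18" --pt "-0.74 0 0 0 0 0 0.28" --pt "-0.74 0 0 0 0 0 0.38" --pt "-0.74 0 0 0 0 0 0.48"

```text
clock: 33.75
position: [477.5, 347.9, 70.3]
ee_rot: [0.934, -0.357, 0.0, -0.0]
contact_force: [-3.2, -0.5, 5.2]
gripper_width: 12.7
```

>>> move_arm --pt "-0.74 0 0 0 0 0 0.1" --pt "-0.74 0 0 0 0 0 0.2" --pt "-0.74 0 0 0 0 0 0.3" --pt "-0.74 0 0 0 0 0 0.4" --pt "-0.74 0 0 0 0 0 0.5"

```text
clock: 34.17
position: [477.6, 348.1, 70.3]
ee_rot: [0.993, -0.115, 0.0, -0.0]
contact_force: [-2.5, -1.0, 4.9]
gripper_width: 12.9
```

>>> move_arm --pt "-0.74 0 0 0 0 0 0.1" --pt "-0.74 0 0 0 0 0 0.19" --pt "-0.74 0 0 0 0 0 0.19" --pt "-0.74 0 0 0 0 0 0.19"

```text
clock: 34.5
position: [477.6, 348.3, 70.3]
ee_rot: [1.0, -0.024, 0.0, -0.0]
contact_force: [-3.4, -0.4, 5.4]
gripper_width: 12.8
```

>>> move_arm --pt "-0.6 0 0 0 0 0 0" --pt "-0.4 0 0 0 0 0 0" --pt "-0.2 0 0 0 0 0 0" --pt "0 0 0 0 0 0 0" --pt "0 0 0 15 0 0 0"

```text
clock: 34.92
position: [476.3, 346.5, 81.4]
ee_rot: [1.0, -0.024, -0.002, 0.002]
contact_force: [0.3, -0.4, -0.9]
gripper_width: 42.9
```

>>> move_arm --pt "0 0 0 30 0 0 0" --pt "0 0 0 60 0 0 0" --pt "0 0 0 90 0 0 0" --pt "0 0 0 100 0 0 0" --pt "0 0 0 100 0 0 0"

```text
clock: 35.33
position: [479.2, 349.4, 187.8]
ee_rot: [1.0, -0.023, 0.003, -0.003]
contact_force: [-0.2, 0.2, -0.6]
gripper_width: 42.7
```

```bash
python3 - <<'E'
from h import *
t=tool();print(t[:3],t[3]["gripper_width"])
p=cam("wrist");cv2.imwrite("pics/w22.png",p["frame"])
p=cam("scene");cv2.imwrite("pics/s22.png",cv2.resize(p["frame"][100:380,320:520],None,fx=2,fy=2)); relays(p,30)
r=nets.silhouettes("tray",p)[0]; print(np.round(fitbox(p,r["region"],503,-359,150,180,20,0,[-.1,0,.1])[0],3))
p=cam("top")
r=nets.silhouettes("tray",p)[0]; print(np.round(fitbox(p,r["region"],503,-359,150,180,20,0,[-.1,0,.1])[0],3))
E
```

```text
(array([479.20419154, 349.38578431, 187.84770555]), np.float64(-0.045795081607388655), np.float64(0.4441665781697833)) 42.69828828023274
conf 0.88 px(354,353) bgr [120 122 121] xy(668.5,-86.7) yaw -1.473 iou 0.946 | alt yaw 0.37 iou 0.799
conf 0.84 px(380,331) bgr [117 118 120] xy(664.4,-33.2) yaw -1.443 iou 0.870 | alt yaw 0.44 iou 0.775
conf 0.78 px(268,327) bgr [ 85 164  65] xy(541.5,-161.9) yaw -1.219 iou 0.928 | alt yaw 3.86 iou 0.802
conf 0.76 px(399,310) bgr [116 116 115] xy(660.4,17.9) yaw -1.415 iou 0.903 | alt yaw 3.58 iou 0.782
conf 0.59 px(226,322) bgr [204 101  52] xy(487.3,-210.0) yaw 1.295 iou 0.903 | alt yaw -0.04 iou 0.779
[ 1.50000e-02  5.01265e+02 -3.59795e+02  1.32000e-01]
[ 2.10000e-02  5.01992e+02 -3.58615e+02  1.33000e-01]
```

View pics/w22.png

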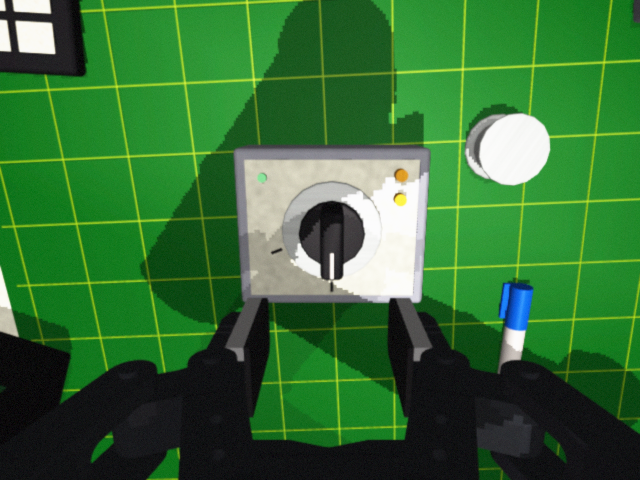

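View pics/s22.png

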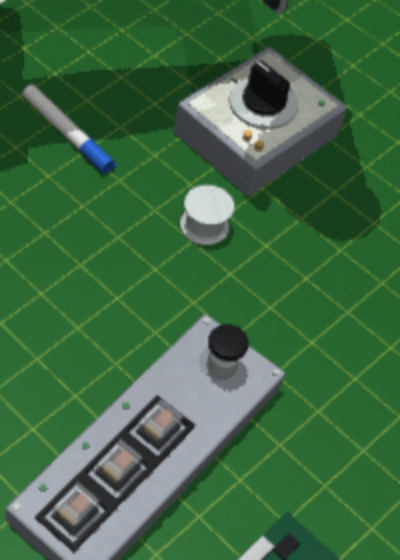

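The knob is off and the plunger is up. The scene and top views agree on the tray at (501.6,-359.2), yaw 0.13. I'll unload nest 1 first.

>>> move_arm --pt "0 16 -36 0 0 0 -0.12" --pt "0 32 -73 0 0 0 -0.24" --pt "0 48 -110 0 0 0 -0.36" --pt "0 64 -147 0 0 0 -0.48" --pt "0 80 -184 0 0 0 -0.6"

```text
clock: 36.05
position: [557.7, 162.2, 183.1]
ee_rot: [0.947, -0.32, -0.001, 0.001]
contact_force: [0.4, 0.6, -0.1]
gripper_width: 42.5
```

>>> move_arm --pt "0 16 -36 0 0 0 -0.12" --pt "0 32 -73 0 0 0 -0.24" --pt "0 48 -110 0 0 0 -0.36" --pt "0 64 -147 0 0 0 -0.48" --pt "0 80 -184 0 0 0 -0.6"

```text
clock: 36.47
position: [637.8, -22.0, 182.9]
ee_rot: [0.81, -0.586, -0.001, 0.001]
contact_force: [-0.0, 0.3, 0.3]
gripper_width: 42.8
```

>>> move_arm --pt "0 16 -36 0 0 0 -0.12" --pt "0 32 -67 0 0 0 -0.23" --pt "0 32 -67 -30 0 0 -0.23" --pt "0 32 -67 -60 0 0 -0.23" --pt "0 32 -67 -80 0 0 -0.23"

```text
clock: 36.88
position: [667.9, -88.1, 99.7]
ee_rot: [0.739, -0.674, -0.002, 0.002]
contact_force: [-0.3, 0.7, -0.6]
gripper_width: 42.7
```

>>> move_arm --pt "-0.1 0 0 0 0 0 0" --pt "-0.1 0 0 0 0 0 0" --pt "-0.1 0 0 0 0 0 0"

```text
clock: 37.13
position: [670.6, -87.0, 105.2]
ee_rot: [0.74, -0.672, 0.001, -0.0]
contact_force: [-0.3, 0.1, 0.5]
gripper_width: 38.5
```

```bash
python3 - <<'E'
from h import *
t=tool();print(t[:3],t[3]["gripper_width"])
p=cam("wrist");cv2.imwrite("pics/w23.png",p["frame"]); relays(p,30)
E
```

```text
(array([670.64500936, -86.97381389, 105.20805211]), np.float64(-1.474921531274626), np.float64(0.10217973098795034)) 38.484305718975044
conf 0.76 px(329,358) bgr [176 173 176] xy(665.0,-34.2) yaw -1.474 iou 0.961 | alt yaw 0.24 iou 0.711
conf 0.76 px(329,425) bgr [ 93 116 135] xy(660.1,17.9) yaw -1.468 iou 0.704 | alt yaw 0.1 iou 0.564
conf 0.75 px(604,151) bgr [ 85 238  23] xy(543.4,-156.3) yaw 0.341 iou 0.901 | alt yaw 1.68 iou 0.813
conf 0.69 px(333,263) bgr [177 181 188] xy(669.6,-86.6) yaw -1.475 iou 0.964 | alt yaw 0.37 iou 0.715
```

View pics/w23.png

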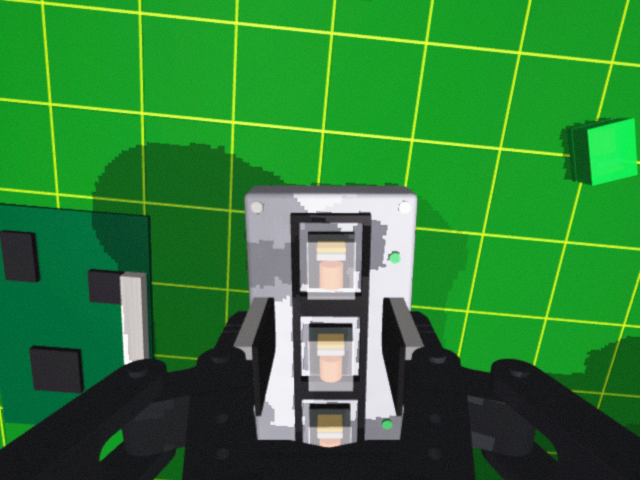

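>>> move_arm --pt "-0.1 -0.8 0.3 -25 0 0 0" --pt "-0.1 -0.8 0.3 -45 0 0 0" --pt "-0.1 -0.8 0.3 -58 0 0 0" --pt "-0.1 -0.8 0.3 -65 0 0 0" --pt "-0.2 -0.8 0.3 -66 0 0 0"

```text
clock: 37.65
position: [668.7, -86.5, 37.9]
ee_rot: [0.74, -0.673, -0.0, 0.0]
contact_force: [-0.9, -0.1, -0.6]
gripper_width: 34.2
```

>>> move_arm --pt "-0.28 0 0 0 0 0 0" --pt "-0.33 0 0 0 0 0 0" --pt "-0.36 0 0 0 0 0 0"

```text
clock: 37.9
position: [669.9, -86.6, 39.8]
ee_rot: [0.74, -0.673, 0.001, -0.001]
contact_force: [0.3, -0.2, -0.2]
gripper_width: 27.0
```

>>> move_arm --pt "-0.4 0 0 0 0 0 0" --pt "-0.43 0 0 0 0 0 0" --pt "-0.45 0 0 0 0 0 0" --pt "-0.47 0 0 0 0 0 0" --pt "-0.47 0 0 0 0 0 0"

```text
clock: 38.32
position: [669.3, -86.7, 38.8]
ee_rot: [0.74, -0.673, 0.0, -0.0]
contact_force: [0.0, -0.4, 2.7]
gripper_width: 22.7
```

>>> move_arm --pt "-0.47 0 0 2 0 0 0" --pt "-0.47 0 0 8 0 0 0" --pt "-0.47 0 0 20 0 0 0" --pt "-0.47 -10 0 50 0 0 0" --pt "-0.47 -30 -10 80 0 0 0"

```text
clock: 38.73
position: [639.6, -95.7, 118.3]
ee_rot: [0.741, -0.672, -0.0, 0.001]
contact_force: [0.1, -0.7, 0.5]
gripper_width: 23.1
```

```bash
python3 - <<'E'
from h import *
t=tool();print(t[:3],t[3]["gripper_width"])
p=cam("wrist");cv2.imwrite("pics/w24.png",p["frame"])
E
```

```text
(array([639.5838336 , -95.74605385, 118.26980109]), np.float64(-1.473722141655492), np.float64(0.07642207015909899)) 23.064132977258257
```

View pics/w24.png

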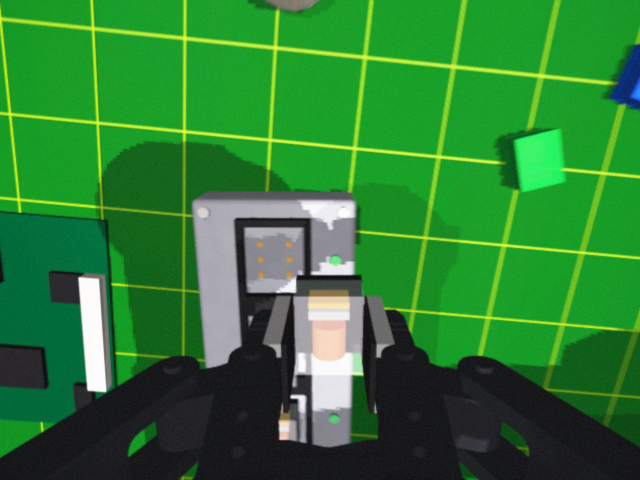

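>>> move_arm --pt "-0.47 -28 -22 8 0 0 0" --pt "-0.47 -56 -50 15 0 0 0" --pt "-0.47 -76 -85 15 0 0 0" --pt "-0.47 -92 -122 15 0 0 0" --pt "-0.47 -104 -160 15 0 0 0"

```text
clock: 39.2
position: [533.5, -257.7, 134.9]
ee_rot: [0.74, -0.672, 0.001, -0.0]
contact_force: [0.9, 0.3, -0.8]
gripper_width: 23.0
```

>>> move_arm --pt "-0.47 -7 -37 0 0 0 0" --pt "-0.47 -14 -74 0 0 0 0" --pt "-0.47 -21 -111 0 0 0 0" --pt "-0.47 -28 -147 -20 0 0 0" --pt "-0.47 -28 -147 -50 0 0 0"

```text
clock: 39.62
position: [507.9, -411.1, 87.2]
ee_rot: [0.738, -0.675, 0.006, -0.001]
contact_force: [1.3, -0.4, 0.0]
gripper_width: 23.0
```

>>> move_arm --pt "-0.47 0 0 -20 0 0 0" --pt "-0.47 0 0 -35 0 0 0" --pt "-0.47 0 0 -45 0 0 0" --pt "-0.47 0 0 -45 0 0 0" --pt "-0.47 0 0 -45 0 0 0"

```text
clock: 40.03
position: [507.3, -403.9, 38.7]
ee_rot: [0.74, -0.673, 0.0, 0.0]
contact_force: [-0.3, -0.0, 0.1]
gripper_width: 23.3
```

```bash
python3 - <<'E'
from h import *
t=tool();print(t[:3],t[3]["gripper_width"])
p=cam("wrist");cv2.imwrite("pics/w25.png",p["frame"])
E
```

```text
(array([ 507.25148927, -403.85430432,   38.74826758]), np.float64(-1.4752601170690343), np.float64(0.03309209227959772)) 23.328036115039954
```

View pics/w25.png

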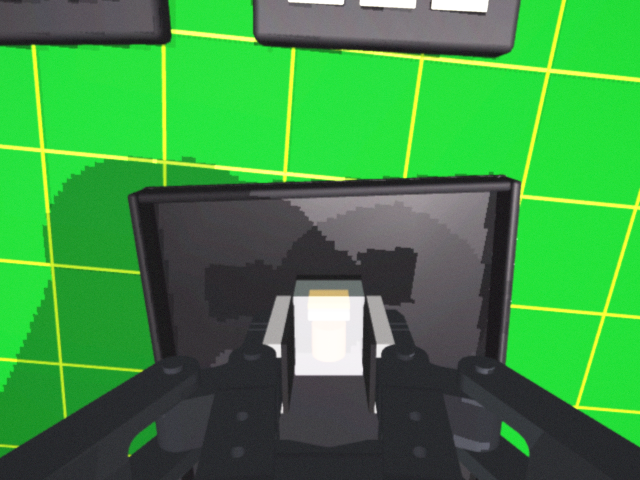

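Centred in the tray. I'll lower to about 12.5 mm.

>>> move_arm --pt "-0.47 0 0 -12 0 0 0" --pt "-0.47 0 0 -20 0 0 0" --pt "-0.47 0 0 -24 0 0 0" --pt "-0.47 0 0 -25 0 0 0" --pt "-0.47 0 0 -25 0 0 0"

```text
clock: 40.5
position: [506.8, -403.6, 12.9]
ee_rot: [0.74, -0.673, -0.0, 0.0]
contact_force: [-0.9, -0.2, -0.2]
gripper_width: 23.2
```

>>> move_arm --pt "-0.47 0 0 -0.5 0 0 0" --pt "-0.47 0 0 -1 0 0 0" --pt "-0.47 0 0 -1 0 0 0"

```text
clock: 40.75
position: [507.0, -403.8, 12.7]
ee_rot: [0.74, -0.673, 0.0, -0.0]
contact_force: [-1.0, 2.0, 2.4]
gripper_width: 23.2
```

>>> move_arm --pt "-0.4 0 0 0 0 0 0" --pt "-0.3 0 0 0 0 0 0" --pt "-0.15 0 0 0 0 0 0" --pt "-0.1 0 0 5 0 0 0" --pt "-0.1 0 0 25 0 0 0"

```text
clock: 41.17
position: [504.6, -402.5, 34.1]
ee_rot: [0.74, -0.673, -0.004, 0.001]
contact_force: [-0.5, -0.4, -0.7]
gripper_width: 38.5
```

>>> move_arm --pt "-0.1 0 5 35 0 0 0" --pt "-0.1 4 25 70 0 0 0" --pt "-0.1 10 60 90 0 0 0" --pt "-0.1 17 100 95 0 0 0" --pt "-0.1 26 140 95 0 0 0"

```text
clock: 41.58
position: [534.0, -263.2, 135.4]
ee_rot: [0.739, -0.673, 0.003, -0.001]
contact_force: [0.9, 0.1, 0.4]
gripper_width: 38.7
```

```bash
python3 - <<'E'
from h import *
t=tool();print(t[:3],t[3]["gripper_width"])
p=cam("scene");cv2.imwrite("pics/s26.png",p["frame"]);relays(p,30,8); relays(p,4,8)
E
```

```text
(array([ 534.03526253, -263.18618051,  135.42261603]), np.float64(-1.4774276080021567), np.float64(0.34330412114708936)) 38.72909235470266
conf 0.84 px(379,331) bgr [119 119 121] xy(664.0,-33.2) yaw -1.473 iou 0.941 | alt yaw 3.52 iou 0.798
conf 0.84 px(399,312) bgr [121 121 120] xy(660.1,18.6) yaw -1.430 iou 0.906 | alt yaw 3.58 iou 0.794
conf 0.79 px(133,413) bgr [122 124 126] xy(517.8,-402.7) yaw -1.490 iou 0.930 | alt yaw 0.31 iou 0.773
conf 0.68 px(391,326) bgr [131 127 122] xy(697.3,-28.4) yaw 1.364 iou 0.054 | alt yaw 3.06 iou 0.053
conf 0.59 px(268,325) bgr [ 89 171  68] xy(540.8,-162.1) yaw -1.197 iou 0.900 | alt yaw 3.79 iou 0.796
conf 0.57 px(230,317) bgr [212 106  56] xy(476.3,-201.0) yaw -0.425 iou 0.362 | alt yaw 1.19 iou 0.339
conf 0.84 px(379,331) bgr [119 119 121] xy(656.5,-22.8) yaw -1.499 iou 0.951 | alt yaw 0.36 iou 0.796
conf 0.84 px(399,312) bgr [121 121 120] xy(652.2,30.5) yaw -1.477 iou 0.945 | alt yaw 0.38 iou 0.801
conf 0.79 px(133,413) bgr [122 124 126] xy(506.1,-403.1) yaw -1.472 iou 0.957 | alt yaw 0.33 iou 0.785
conf 0.68 px(391,326) bgr [131 127 122] xy(690.8,-18.5) yaw -0.027 iou 0.051 | alt yaw 1.25 iou 0.051
conf 0.59 px(268,325) bgr [ 89 171  68] xy(529.7,-155.0) yaw -1.206 iou 0.939 | alt yaw 0.65 iou 0.798
conf 0.57 px(230,317) bgr [212 106  56] xy(464.1,-195.8) yaw -0.401 iou 0.383 | alt yaw 1.17 iou 0.36
```

View pics/s26.png

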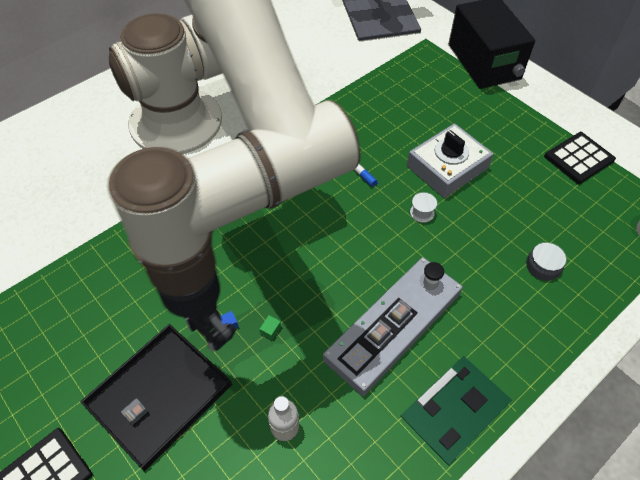

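The first relay stands in the tray at scene (133,413). Relay B in nest 2 is next.

>>> move_arm --pt "-0.1 8 38 0 0 0 0" --pt "-0.1 20 76 0 0 0 0" --pt "-0.1 38 112 0 0 0 0" --pt "-0.1 60 146 0 0 0 0" --pt "-0.1 82 180 0 0 0 0"

```text
clock: 42.15
position: [615.4, -83.1, 132.5]
ee_rot: [0.739, -0.673, 0.0, 0.0]
contact_force: [0.5, -0.7, 0.9]
gripper_width: 38.4
```

>>> move_arm --pt "-0.1 25 25 0 0 0 0" --pt "-0.1 50 49 -10 0 0 0" --pt "-0.1 50 49 -30 0 0 0" --pt "-0.1 50 49 -50 0 0 0" --pt "-0.1 50 49 -60 0 0 0"

```text
clock: 42.57
position: [663.6, -35.2, 68.9]
ee_rot: [0.74, -0.673, -0.002, 0.002]
contact_force: [-0.7, -0.1, -0.1]
gripper_width: 38.4
```

>>> move_arm --pt "-0.1 0 0 0 0 0 0" --pt "-0.1 0 0 0 0 0 0" --pt "-0.1 0 0 0 0 0 0"

```text
clock: 42.82
position: [665.7, -35.5, 73.5]
ee_rot: [0.74, -0.673, 0.001, -0.001]
contact_force: [0.0, -0.3, -0.5]
gripper_width: 38.4
```

```bash
python3 - <<'E'
from h import *
t=tool();print(t[:3],t[3]["gripper_width"])
p=cam("wrist");cv2.imwrite("pics/w27.png",p["frame"]); relays(p,30)
E
```

```text
(array([665.69622929, -35.51287126,  73.54489266]), np.float64(-1.4764177850075975), np.float64(0.126164113085795)) 38.37268706591991
conf 0.86 px(331,292) bgr [160 162 165] xy(664.6,-34.1) yaw -1.474 iou 0.965 | alt yaw 0.35 iou 0.722
conf 0.81 px(631,41) bgr [23 69 10] xy(545.4,-149.6) yaw 0.350 iou 0.943 | alt yaw 1.9 iou 0.863
conf 0.70 px(329,395) bgr [161 159 163] xy(660.3,17.3) yaw -1.474 iou 0.962 | alt yaw 3.11 iou 0.728
```

>>> move_arm --pt "-0.1 -0.7 1.2 -12 0 0 0" --pt "-0.1 -0.7 1.2 -22 0 0 0" --pt "-0.1 -0.7 1.2 -30 0 0 0" --pt "-0.1 -0.7 1.2 -34 0 0 0" --pt "-0.2 -0.7 1.2 -34 0 0 0"

```text
clock: 43.33
position: [663.0, -33.6, 36.1]
ee_rot: [0.74, -0.673, -0.001, 0.001]
contact_force: [-0.7, 0.5, 0.6]
gripper_width: 34.0
```

>>> move_arm --pt "-0.28 0 0 0 0 0 0" --pt "-0.33 0 0 0 0 0 0" --pt "-0.36 0 0 0 0 0 0"

```text
clock: 43.58
position: [664.6, -33.5, 38.6]
ee_rot: [0.74, -0.673, 0.0, -0.0]
contact_force: [-0.3, 0.1, -0.1]
gripper_width: 27.5
```

>>> move_arm --pt "-0.4 0 0 0 0 0 0" --pt "-0.43 0 0 0 0 0 0" --pt "-0.45 0 0 0 0 0 0" --pt "-0.47 0 0 0 0 0 0" --pt "-0.47 0 0 0 0 0 0"

```text
clock: 44.0
position: [664.4, -33.5, 38.6]
ee_rot: [0.74, -0.673, 0.0, -0.0]
contact_force: [-0.8, 0.6, 2.3]
gripper_width: 22.6
```

>>> move_arm --pt "-0.47 0 0 2 0 0 0" --pt "-0.47 0 0 8 0 0 0" --pt "-0.47 0 0 20 0 0 0" --pt "-0.47 -10 -5 50 0 0 0" --pt "-0.47 -30 -20 80 0 0 0"

```text
clock: 44.42
position: [635.0, -52.5, 118.5]
ee_rot: [0.741, -0.672, -0.0, 0.0]
contact_force: [0.7, -1.1, 0.7]
gripper_width: 23.0
```

```bash
python3 - <<'E'
from h import *
t=tool();print(t[:3],t[3]["gripper_width"])
p=cam("wrist");cv2.imwrite("pics/w28.png",p["frame"])
E
```

```text
(array([635.04672726, -52.50019022, 118.50593418]), np.float64(-1.4733773853550862), np.float64(0.054171174195441575)) 23.006157507793457
```

View pics/w28.png

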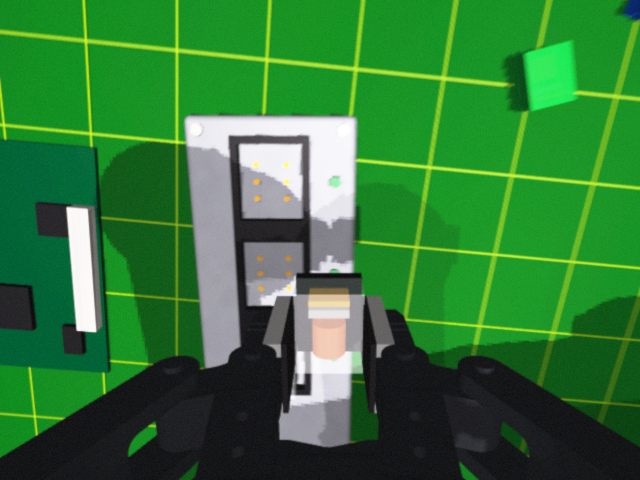

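>>> move_arm --pt "-0.47 -26 -24 8 0 0 0" --pt "-0.47 -50 -54 15 0 0 0" --pt "-0.47 -72 -88 15 0 0 0" --pt "-0.47 -88 -124 15 0 0 0" --pt "-0.47 -102 -162 15 0 0 0"

```text
clock: 44.88
position: [531.1, -216.5, 134.9]
ee_rot: [0.74, -0.672, 0.001, -0.001]
contact_force: [0.3, -0.3, -0.5]
gripper_width: 23.2
```

>>> move_arm --pt "-0.47 -9 -37 0 0 0 0" --pt "-0.47 -17 -74 0 0 0 0" --pt "-0.47 -25 -111 -5 0 0 0" --pt "-0.47 -31 -143 -25 0 0 0" --pt "-0.47 -31 -143 -50 0 0 0"

```text
clock: 45.3
position: [501.7, -364.5, 85.8]
ee_rot: [0.738, -0.675, 0.004, -0.001]
contact_force: [0.6, -0.1, -0.9]
gripper_width: 22.8
```

>>> move_arm --pt "-0.47 0 0 -20 0 0 0" --pt "-0.47 0 0 -35 0 0 0" --pt "-0.47 0 0 -45 0 0 0" --pt "-0.47 0 0 -45 0 0 0" --pt "-0.47 0 0 -45 0 0 0"

```text
clock: 45.72
position: [501.6, -358.6, 38.7]
ee_rot: [0.74, -0.673, 0.0, 0.0]
contact_force: [0.3, 0.6, -0.1]
gripper_width: 22.8
```

```bash
python3 - <<'E'
from h import *
t=tool();print(t[:3],t[3]["gripper_width"])
p=cam("wrist");cv2.imwrite("pics/w29.png",p["frame"])
E
```

```text
(array([ 501.56680162, -358.63276564,   38.72968022]), np.float64(-1.475294701668448), np.float64(0.031279934900834035)) 22.842621702575407
```

View pics/w29.png

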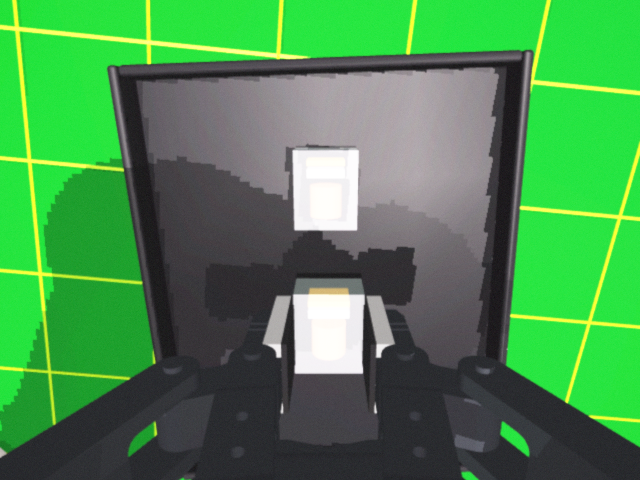

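>>> move_arm --pt "-0.47 0 0 -12 0 0 0" --pt "-0.47 0 0 -20 0 0 0" --pt "-0.47 0 0 -24 0 0 0" --pt "-0.47 0 0 -25 0 0 0" --pt "-0.47 0 0 -25.5 0 0 0"

```text
clock: 46.18
position: [501.0, -358.4, 12.6]
ee_rot: [0.74, -0.673, -0.0, 0.0]
contact_force: [-0.2, 1.2, 2.1]
gripper_width: 23.1
```

>>> move_arm --pt "-0.47 0 0 -0.5 0 0 0" --pt "-0.47 0 0 -0.5 0 0 0" --pt "-0.47 0 0 -0.5 0 0 0"

```text
clock: 46.43
position: [501.2, -358.5, 12.6]
ee_rot: [0.74, -0.673, 0.0, -0.0]
contact_force: [-0.8, 1.5, 3.8]
gripper_width: 23.1
```

>>> move_arm --pt "-0.4 0 0 0 0 0 0" --pt "-0.3 0 0 0 0 0 0" --pt "-0.15 0 0 0 0 0 0" --pt "-0.1 0 0 5 0 0 0" --pt "-0.1 0 0 25 0 0 0"

```text
clock: 46.85
position: [499.0, -357.5, 34.4]
ee_rot: [0.74, -0.673, -0.003, 0.001]
contact_force: [0.1, 0.1, -1.1]
gripper_width: 38.4
```

>>> move_arm --pt "-0.1 0 5 35 0 0 0" --pt "-0.1 4 25 70 0 0 0" --pt "-0.1 10 60 90 0 0 0" --pt "-0.1 18 100 95 0 0 0" --pt "-0.1 28 140 95 0 0 0"

```text
clock: 47.27
position: [530.4, -217.9, 135.4]
ee_rot: [0.739, -0.673, 0.003, -0.002]
contact_force: [0.4, -0.2, 0.1]
gripper_width: 38.2
```

>>> move_arm --pt "-0.1 12 37 0 0 0 0" --pt "-0.1 24 74 0 0 0 0" --pt "-0.1 40 110 0 0 0 0" --pt "-0.1 60 145 0 0 0 0" --pt "-0.1 82 180 0 0 0 0"

```text
clock: 47.68
position: [611.4, -36.6, 133.0]
ee_rot: [0.74, -0.673, 0.0, -0.0]
contact_force: [0.1, -1.0, -0.6]
gripper_width: 38.2
```

>>> move_arm --pt "-0.1 25 28 0 0 0 0" --pt "-0.1 49 56 -10 0 0 0" --pt "-0.1 49 56 -30 0 0 0" --pt "-0.1 49 56 -50 0 0 0" --pt "-0.1 49 56 -60 0 0 0"

```text
clock: 48.1
position: [659.0, 18.2, 69.4]
ee_rot: [0.74, -0.673, -0.001, 0.001]
contact_force: [-0.1, -0.1, 0.6]
gripper_width: 38.6
```

>>> move_arm --pt "-0.1 0 0 0 0 0 0" --pt "-0.1 0 0 0 0 0 0" --pt "-0.1 0 0 0 0 0 0"

```text
clock: 48.35
position: [661.0, 17.2, 73.7]
ee_rot: [0.74, -0.673, 0.001, -0.001]
contact_force: [-0.2, -0.4, 1.4]
gripper_width: 38.3
```

```bash
python3 - <<'E'
from h import *
t=tool();print(t[:3],t[3]["gripper_width"])
p=cam("wrist");cv2.imwrite("pics/w30.png",p["frame"]); relays(p,30)
p=cam("scene");relays(p,4,8)
E
```

```text
(array([661.03456568,  17.15942906,  73.7051354 ]), np.float64(-1.4759283532039844), np.float64(0.1420602158056138)) 38.266970117373354
conf 0.58 px(333,222) bgr [210 201 202] xy(693.5,-77.9) yaw 0.095 iou 0.092 | alt yaw 1.66 iou 0.091
conf 0.89 px(158,388) bgr [125 127 126] xy(501.1,-358.7) yaw -1.486 iou 0.912 | alt yaw 0.31 iou 0.782
conf 0.88 px(227,322) bgr [211 106  54] xy(474.1,-205.1) yaw 1.340 iou 0.954 | alt yaw 0.11 iou 0.785
conf 0.69 px(270,327) bgr [ 89 172  68] xy(530.5,-155.5) yaw -1.211 iou 0.933 | alt yaw 0.69 iou 0.78
conf 0.63 px(134,412) bgr [128 131 129] xy(505.7,-402.8) yaw -1.502 iou 0.849 | alt yaw 3.03 iou 0.751
conf 0.63 px(398,310) bgr [120 119 117] xy(651.5,30.9) yaw -1.462 iou 0.892 | alt yaw 0.55 iou 0.779
```

View pics/w30.png

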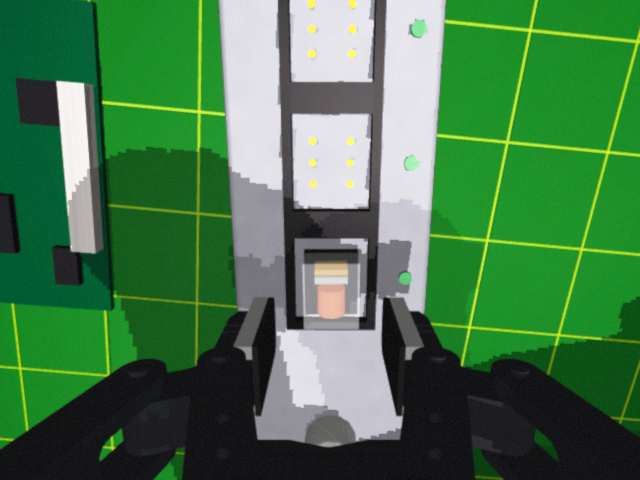

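The net missed it this time, but relay A is plainly in nest 3 at wrist (331,285), centred between the pads.

>>> move_arm --pt "-0.1 -0.7 0.4 -12 0 0 0" --pt "-0.1 -0.7 0.4 -22 0 0 0" --pt "-0.1 -0.7 0.4 -30 0 0 0" --pt "-0.1 -0.7 0.4 -34 0 0 0" --pt "-0.2 -0.7 0.4 -34 0 0 0"

```text
clock: 48.97
position: [658.7, 17.7, 36.2]
ee_rot: [0.74, -0.673, -0.001, 0.001]
contact_force: [1.8, -0.5, 1.0]
gripper_width: 34.0
```

>>> move_arm --pt "-0.28 0 0 0 0 0 0" --pt "-0.33 0 0 0 0 0 0" --pt "-0.36 0 0 0 0 0 0"

```text
clock: 49.22
position: [659.8, 17.9, 38.5]
ee_rot: [0.74, -0.673, 0.0, -0.0]
contact_force: [0.1, -0.2, -1.4]
gripper_width: 27.1
```

>>> move_arm --pt "-0.4 0 0 0 0 0 0" --pt "-0.43 0 0 0 0 0 0" --pt "-0.45 0 0 0 0 0 0" --pt "-0.47 0 0 0 0 0 0" --pt "-0.47 0 0 0 0 0 0"

```text
clock: 49.63
position: [659.7, 17.9, 38.6]
ee_rot: [0.74, -0.673, 0.0, -0.0]
contact_force: [-0.9, 0.1, 1.3]
gripper_width: 23.0
```

>>> move_arm --pt "-0.47 0 0 2 0 0 0" --pt "-0.47 0 0 8 0 0 0" --pt "-0.47 0 0 20 0 0 0" --pt "-0.47 -10 -5 50 0 0 0" --pt "-0.47 -30 -20 80 0 0 0"

```text
clock: 50.05
position: [630.4, -1.1, 118.5]
ee_rot: [0.741, -0.672, 0.0, 0.0]
contact_force: [0.5, -0.9, 0.7]
gripper_width: 23.0
```

```bash
python3 - <<'E'
from h import *
t=tool();print(t[:3],t[3]["gripper_width"])
p=cam("wrist");cv2.imwrite("pics/w31.png",p["frame"])
E
```

```text
(array([630.37195969,  -1.13236994, 118.49234507]), np.float64(-1.4735941804221593), np.float64(0.05242284102266704)) 23.032099414427652
```

View pics/w31.png

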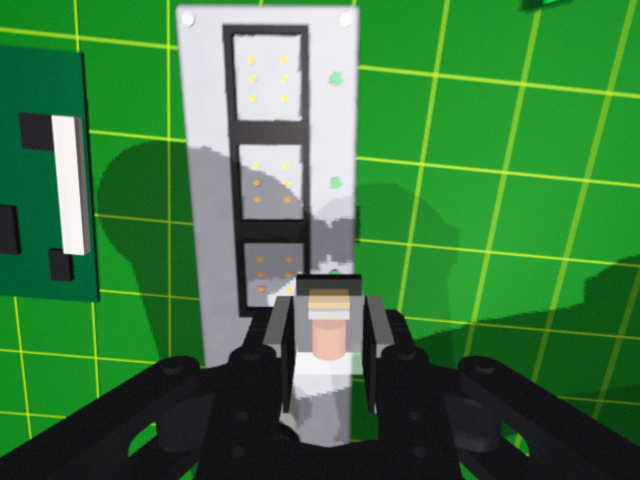

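>>> move_arm --pt "-0.47 -26 -24 8 0 0 0" --pt "-0.47 -50 -54 15 0 0 0" --pt "-0.47 -72 -88 15 0 0 0" --pt "-0.47 -88 -124 15 0 0 0" --pt "-0.47 -102 -162 15 0 0 0"

```text
clock: 50.52
position: [526.3, -165.0, 134.8]
ee_rot: [0.74, -0.672, 0.001, -0.001]
contact_force: [0.3, -0.4, -0.4]
gripper_width: 22.8
```

>>> move_arm --pt "-0.47 -9 -38 0 0 0 0" --pt "-0.47 -17 -76 0 0 0 0" --pt "-0.47 -25 -115 -5 0 0 0" --pt "-0.47 -32 -150 -25 0 0 0" --pt "-0.47 -32 -150 -50 0 0 0"

```text
clock: 50.93
position: [496.0, -320.1, 85.7]
ee_rot: [0.738, -0.675, 0.004, -0.001]
contact_force: [0.4, 0.9, -0.3]
gripper_width: 23.0
```

>>> move_arm --pt "-0.47 0 0 -20 0 0 0" --pt "-0.47 0 0 -35 0 0 0" --pt "-0.47 0 0 -45 0 0 0" --pt "-0.47 0 0 -45 0 0 0" --pt "-0.47 0 0 -45 0 0 0"

```text
clock: 51.35
position: [495.9, -314.2, 38.7]
ee_rot: [0.74, -0.673, 0.0, 0.0]
contact_force: [0.3, 0.3, 0.1]
gripper_width: 22.8
```

```bash
python3 - <<'E'
from h import *
t=tool();print(t[:3],t[3]["gripper_width"])
p=cam("wrist");cv2.imwrite("pics/w32.png",p["frame"])
E
```

```text
(array([ 495.90071042, -314.18581307,   38.71979015]), np.float64(-1.4752303095224608), np.float64(0.03029958878988785)) 22.7851755926176
```

View pics/w32.png

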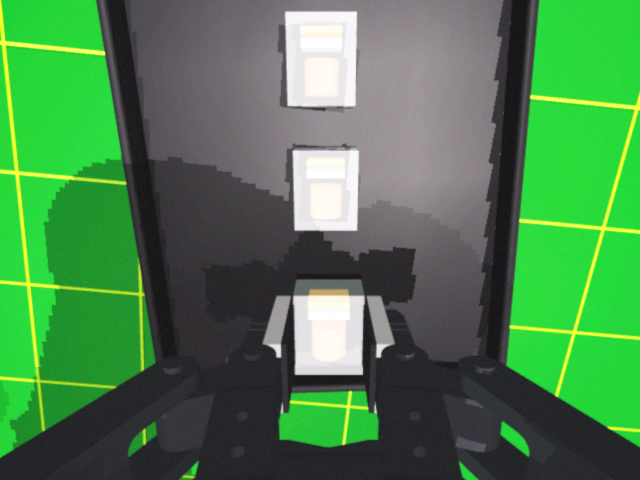

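>>> move_arm --pt "-0.47 0 0 -12 0 0 0" --pt "-0.47 0 0 -20 0 0 0" --pt "-0.47 0 0 -24 0 0 0" --pt "-0.47 0 0 -25 0 0 0" --pt "-0.47 0 0 -25.5 0 0 0"

```text
clock: 51.82
position: [495.7, -314.1, 12.9]
ee_rot: [0.74, -0.673, 0.0, 0.0]
contact_force: [0.5, 0.7, -0.3]
gripper_width: 22.9
```

>>> move_arm --pt "-0.47 0 0 -0.3 0 0 0" --pt "-0.47 0 0 -0.3 0 0 0"

```text
clock: 51.98
position: [495.8, -314.2, 12.8]
ee_rot: [0.74, -0.673, 0.0, -0.0]
contact_force: [-0.1, -0.2, -0.8]
gripper_width: 23.1
```

>>> move_arm --pt "-0.4 0 0 0 0 0 0" --pt "-0.3 0 0 0 0 0 0" --pt "-0.15 0 0 0 0 0 0" --pt "-0.1 0 0 5 0 0 0" --pt "-0.1 0 0 25 0 0 0"

```text
clock: 52.4
position: [493.3, -313.3, 35.0]
ee_rot: [0.74, -0.673, -0.003, 0.001]
contact_force: [-0.4, 0.4, -0.2]
gripper_width: 38.0
```

>>> move_arm --pt "-0.1 0 0 35 0 0 0" --pt "-0.1 0 15 70 0 0 0" --pt "-0.1 0 45 110 0 0 0" --pt "-0.1 0 80 140 0 0 0" --pt "-0.1 0 115 150 0 0 0"

```text
clock: 52.82
position: [496.9, -205.3, 189.3]
ee_rot: [0.739, -0.673, 0.003, -0.002]
contact_force: [1.2, 0.2, 0.5]
gripper_width: 38.4
```

>>> move_arm --pt "0 0 20 0 0 0 0" --pt "0 0 20 0 0 0 0" --pt "0 0 20 0 0 0 0" --pt "0 0 20 0 0 0 0"

```text
clock: 53.15
position: [495.3, -185.1, 185.0]
ee_rot: [0.74, -0.673, -0.0, 0.0]
contact_force: [-0.0, -0.7, -0.1]
gripper_width: 43.1
```

```bash
python3 - <<'E'
from h import *
t=tool();print(t[:3],t[3]["joint_vel"])
p=cam("scene");cv2.imwrite("pics/s33.png",p["frame"]);relays(p,4,8)
for k in("flux_bottle","spool","marker","driver"):
  for r in nets.tip_of(k,p)[:1]: print(k,round(r["conf"],2),np.round(r["uv"]),np.round(at_z(p,r["uv"],0)))
p=cam("wrist");cv2.imwrite("pics/w33.png",p["frame"])
E
```

```text
(array([ 495.32395665, -185.13829956,  184.98521151]), np.float64(-1.4755814741398627), np.float64(0.013071474192323209)) [-0.0175568   0.01838713  0.00081729  0.0009255   0.00105061 -0.00017566]
conf 0.84 px(158,390) bgr [126 128 127] xy(500.9,-359.2) yaw -1.487 iou 0.939 | alt yaw 0.41 iou 0.762
conf 0.73 px(179,371) bgr [126 129 128] xy(495.5,-314.2) yaw -1.463 iou 0.954 | alt yaw 0.45 iou 0.77
conf 0.73 px(269,329) bgr [ 89 172  68] xy(531.0,-154.8) yaw -1.238 iou 0.929 | alt yaw 3.76 iou 0.791
conf 0.68 px(451,144) bgr [30 28 27] xy(456.1,389.0) yaw -0.126 iou 0.522 | alt yaw 1.2 iou 0.522
conf 0.67 px(226,322) bgr [214 107  55] xy(474.7,-204.5) yaw 1.337 iou 0.953 | alt yaw 3.19 iou 0.774
conf 0.63 px(133,413) bgr [124 126 127] xy(506.9,-403.4) yaw -1.466 iou 0.945 | alt yaw 2.94 iou 0.772
flux_bottle 0.93 [286. 429.] [ 676. -240.    0.]
spool 0.72 [424. 213.] [527. 227.   0.]
marker 0.79 [354. 167.] [352. 204.  -0.]
driver 0.69 [180. 262.] [ 313. -194.    0.]
```

View pics/s33.png

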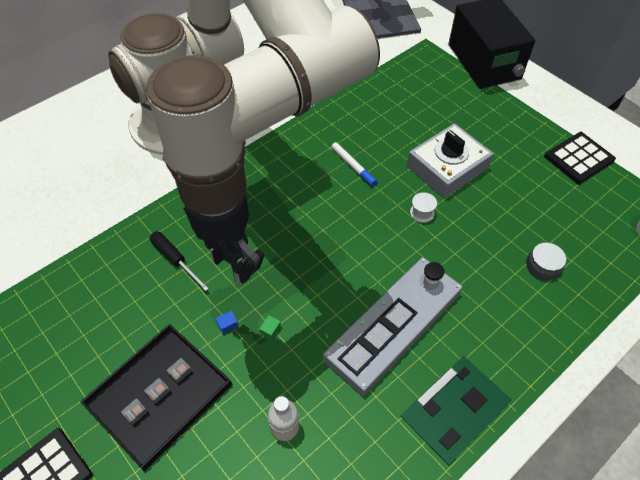

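View pics/w33.png

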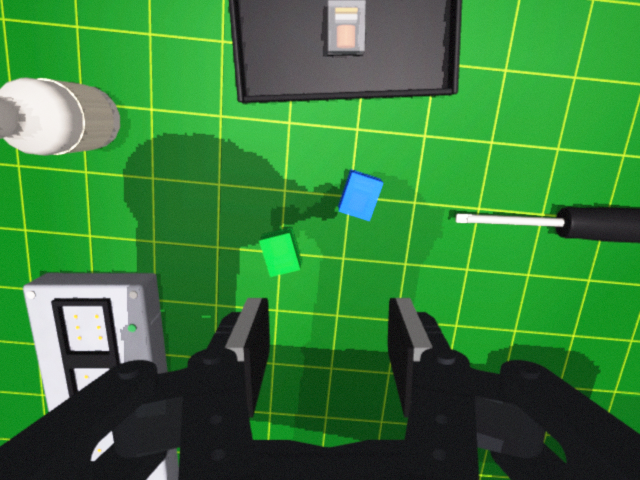

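All three relays stand in the tray at scene (133,413), (158,390) and (179,371). The knob is off, the plunger is up, and nothing else has moved. Handing in.

```bash
python3 -c "
from bench import workorder; print(workorder.job_done())"
```

```text
the job is handed in; nothing more can be done
None
```

I carried out every step of the task in order and handed the job in at about 53 s; hand-in gives no verdict.

- **Loading:** All three relays were picked up with light, width-limited grips and set upright in nests 1 to 3. One relay was knocked aside partway through, so I found it again at (415, 8) before picking it up.
- **Testing:** I turned the knob clockwise to test, and the picture showed its line on the test mark. I pressed the plunger slowly to its stop; the tool stalled at 62 mm at about 11 N. Then I let it up and turned the knob back to off.
- **Unloading:** The relays went into the black tray one at a time.

**Last checks:** The final picture shows all three relays upright in the tray, within about 1 mm of where I aimed. The knob is on its off mark, the plunger is up and the arm is clear. The bottle, spool, marker and screwdriver read within about 7 mm of their start positions, which is roughly the detection error.

**Checks that disagreed:**
- The network missed the relay in nest 3 in one close-up. It was plain in that picture, so I went ahead with the pick.
- The network also took the knob for a relay in the last picture, which I ignored.
- I could not read the actual squeeze force on the cases. I kept it low by setting the finger opening to only about 1.5 mm under the relay's width.

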